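# Scan the filter housing's code, then bring it under the press

## Robot

A 6-joint arm with a two-finger parallel gripper is mounted at the origin on the work surface. World frame = base frame: x ahead of the robot, y to its left, z up, the work surface at z = 0. Lengths are in m, angles in rad, forces in N, time in s.
With the tool pointing down it reaches from about 0.35 to 1 m from the base axis. Payload 7.1 kg.
Tool frame: the origin (TCP) lies at the very end of the fingers, on their centre line; the grasp point (between the pads) lies robot.tcp_to_grasp behind it (robot.tcp_to_grasp is the distance from the TCP to the grasp point, in m); z points along the fingers, x is the direction in which the jaws open and shut, and the axes are right-handed (so a half turn about z gives the same grasp; the last joint's range is limited). The gripper opens to 85 mm and grips with 20 to 120 N. Pads are 22 mm wide; open, the fingers measure 114 mm over their backs; the gripper's body (76 mm by 85 mm) begins 54 mm behind the grasp point. The pads swing forward as they close: fully open they stand 13 mm farther back than shut.
Start: joints at [1.193, 0.423, 1.63, -0, 1.089, -0.019], TCP at [0.219, 0.585, 0.231] pointing down, gripper open.
Joint ranges: [-3, 3], [-0.9, 2.11], [0.09, 2.58], [-1.31, 4.45], [0.11, 2.69], [-2.54, 2.54]. Speed limits (rad/s): [2.39, 2.39, 3.01, 3.14, 3.14, 3.14].

## Interface

Orientations are given as a unit quaternion [x, y, z, w].
In Python, from cell import monitor, eyes, job_done, robot gives the robot as it stands.
- The arm moves only by the tool play_rows, never from a script. Its arguments are lists of equal length, an entry for each row: "offset": the shift along the tool's x, y, z in units of 50 mm (1.0 is 50 mm), a list of three; "delta_rot": the turn, a rotation vector about the tool's x, y, z in units of 5 degrees (1.0 is 5 degrees), a list of three. A call has 1 to 12 rows; each row shifts and turns the commanded pose from where the row before left it, along the tool's axes as they then stand; what a row does not reach is not made up. A row lasts 1/10 s, in which the tool goes at most 50 mm and 8.59 degrees, less where a joint would pass 70% of its speed; a pose out of reach is approached as far as the arm can. A call is refused whole if a number of a shift passes 1 or a number of a turn 1, either way. A call with a gripper value outside its range is refused whole. "jaw" is the finger opening in mm, from 0 to 85.4, set as the call begins (left out, the last holds). The fingers move at their own pace and stop on an object; "squeeze" is the grip in N (left out, the last holds). Time passes only in rows, so rows that do not move let the fingers close. It gives the time, the measured TCP pose, the force and the opening at its end, in the units of the state.
- monitor.state(): the state, without advancing time (a new reading comes with each control period).
- eyes.read_camera(name): name is "scene" or "side" or "wrist"; returns a dict with "image" (420x560x3 uint8, red, green, blue), "fx", "fy", "cx", "cy" (pixels), "R" (3x3) and "t" (3): a world point X has camera coordinates R X + t. Camera axes: x right, y down, z forward; pixel columns grow to the right and rows downward; lengths in m; the calibration is good to about 2 mm. A picture is of the moment at which its call begins. There is no depth.
- job_done(): hands the job in, once; it reports no verdict.
The state is a dict: "time_s": time; "q": joint angles; "dq": joint speeds; "joint_torque": joint torques, N m; "eef_pos": TCP position; "ee_rot": TCP orientation; "force": force on the tool from outside, world axes, zero at the start; "torque": the same for the moment, N m; "finger_gap": finger opening in m.
Only numpy, scipy, OpenCV 4.12 (cv2) and the standard library are available. Lean on these libraries where they do the work, as an engineer would, in place of code of your own. Each camera call takes 0.05 s, during which the arm holds its last target.

## Task

Book the black filter housing into the press station: take the hand scanner out of its holder, aim it square at the code label on the housing's slanted cap from about a hand's width away, without touching the press or the housing, and hold it still there for two seconds so that it reads. Then set the scanner back in its holder, nose down and all the way in before letting go, and last push the shuttle with the housing fully home under the ram. Leave the parts tray, the spare housing, the plug gauge and the emergency stop alone.

Things in the scene. Friction and masses are not known exactly. Their poses are not given: they have to be found in the camera images.
- scanner: Grey pistol-type hand scanner, black handle, loose, about 0.2 kg, standing nose down in its holder. Origin: centre of the scanning window on its nose. It looks along its -z; z runs from window to tail (up as it stands). Head 114 mm long: nose 50 (x) by 66 (y) mm to 40 mm up, tail 44 by 48 mm from 52 mm up. The handle sticks out to -x, to 130 mm from the head's axis, 30 mm thick, 60 to 120 mm up.
- scanner_grip (a point): Middle of the scanner's tail, on the head's axis, 90 mm behind the window, 24 mm short of the tail's end (axes as the scanner's). Place to grip, across y (48 mm, parallel sides).
- cradle: The scanner's holder: open dark steel pocket bolted to the bench, 58 (x) by 74 (y) mm inside, flared lips with their top 59 mm above the bench, 95 mm over all along y. Origin: on the bench under the pocket's centre, z up. The seated scanner stands upright at the centre, window 10 mm above the bench, axes along the holder's, handle to the holder's -x.
- press: Pneumatic bench press: base plate 510 x 190 mm, two rails, column 620 mm tall, square air cylinder with ram. Origin: on the bench under the ram's axis; x points from the open front to the column (the way the shuttle goes home), z up. The ram's tip hangs 242 mm, the cylinder 367 mm above the bench; the cylinder reaches 46 mm forward of the ram's axis. It carries shuttle and housing.
- shuttle (a joint): Steel shuttle on the press's rails with the clamped black wye-shaped filter housing. 0 = pulled out to the front, 0.130 m = fully home against the stop, the housing under the ram. It moves along the press's x against about 3 N of friction and stays where it is left. It starts between 0 and 0.03.
- shuttle_knob (a point): Upright black knob at the shuttle's front end, 30 mm in diameter, 38 mm tall, on its axis half-way up, 79 mm above the bench; its top is 18 mm above this point, the shuttle's plate 36 mm below. The rim of the housing's slanted cap overhangs the shuttle from 70 mm behind the knob on, 130 mm above the bench.
- code_label: White 32 mm square label with a dot code on the 50 mm cap of the housing's slanted branch, 148 mm above the bench. Origin: centre of its face; z points out of it, to the press's front and up, 40 degrees from vertical. Moves with the shuttle. The scanner reads it by itself, no trigger: within 15 degrees of square, any roll, 60 to 130 mm off, line of sight within 10 mm of the centre, still for 2 s.
- parts_tray: Grey open tray of black plugs, 158 x 138 x 50 mm, standing loose; origin under its centre. Leave it alone.
- spare_housing: A second black wye housing without label, 106 mm tall, standing loose on the bench; origin under its centre. Leave it alone.
- plug_gauge: Metal plug gauge, 135 mm long and 23 mm thick, lying along its x axis on the bench. Leave it alone.
- stop_button (a joint): Emergency stop button (red mushroom) on the grey control box; 0 = out, 0.006 m = pressed. Do not press it.
Mind the look-alikes: they are no part of the job. What is shaped like the cradle but orange or purple is not meant.

How it is judged:
By the outcome, as a careful person would: the job done as asked, in the order asked, and still so for the second after the job is handed in, with the robot touching nothing.
It also fails if it takes over 64 s, if anything falls off the work surface, if the arm or the gripper's body presses on something with over 40 N, if the wrist force passes 120 N, or if a joint passes its speed limit or range.

## Working session

There is one attempt and no reset: what is moved stays moved. The work goes in short steps, Python scripts to look and compute and a tool call to move; the robot and the scene stay as the last step left them, time stands still between calls to the robot, and variables do not carry over. Pictures are saved under pics/ and viewed, and the job is handed in when it is done.

Besides the shell and the picture viewer there is one more tool, called after ">>>" as name(argument=value, ...) on one line, values as JSON. play_rows: Moves the arm, as the interface text tells. Its arguments: {"type":"object","properties":{"offset":{"type":"array","items":{"type":"array","items":{"type":"number"}}},"delta_rot":{"type":"array","items":{"type":"array","items":{"type":"number"}}},"jaw":{"type":"number"},"squeeze":{"type":"number"}},"required":["offset","delta_rot"]}

```bash
ls; mkdir -p pics; python3 - <<'E'
from cell import monitor, eyes, robot
import cv2
print(monitor.state()); print([ (a,getattr(robot,a)) for a in dir(robot) if not a.startswith('_')])
for n in ["scene","side","wrist"]:
    c=eyes.read_camera(n); cv2.imwrite(f"pics/{n}0.png",c["image"][:,:,::-1]); print(n,{k:(v.round(4).tolist() if hasattr(v,'round') and hasattr(v,'tolist') else v) for k,v in c.items() if k!="image"})
E
```

```text
pics
{'time_s': 0.0, 'q': array([ 1.19299730e+00,  4.23844602e-01,  1.63073263e+00,  1.31370772e-05,
        1.08857279e+00, -1.90008335e-02]), 'dq': array([-5.01903755e-04,  2.83177014e-05,  5.32075239e-04, -1.01290969e-03,
       -4.13353412e-04, -1.02818144e-03]), 'joint_torque': array([ 1.10561941e-03, -5.57396042e+01, -2.81739199e+01, -4.04661341e-05,
        7.29344581e-03, -2.48370276e-05]), 'eef_pos': array([0.2192334 , 0.5846857 , 0.23052659]), 'ee_rot': array([ 8.21934944e-01,  5.69580846e-01, -6.51559407e-04,  4.26441672e-04]), 'force': array([-0.65746038, -0.86710449,  0.1361132 ]), 'torque': array([0.04090696, 0.04512315, 0.01335791]), 'finger_gap': 0.08510642176844278}
[('IKError', <class 'cell.IKError'>), ('tcp_to_grasp', 0.0187)]
scene {'fx': 488.09353571269156, 'fy': 488.09353571269156, 'cx': 275.5666791662892, 'cy': 208.99377012904932, 'R': [[0.0054, 0.9998, -0.0201], [0.7095, -0.018, -0.7045], [-0.7047, -0.0105, -0.7094]], 't': [0.0887, -0.2973, 1.9863]}
side {'fx': 531.5285436469582, 'fy': 531.5285436469582, 'cx': 273.0787276552528, 'cy': 213.473938178261, 'R': [[0.9555, -0.295, 0.0014], [-0.2024, -0.659, -0.7244], [0.2146, 0.6919, -0.6894]], 't': [-0.5307, 0.1265, 1.6296]}
wrist {'fx': 341.17331073347043, 'fy': 341.17331073347043, 'cx': 276.952611523224, 'cy': 212.6722825952286, 'R': [[0.3505, 0.9366, -0.0015], [0.8921, -0.3334, 0.3051], [0.2852, -0.1083, -0.9523]], 't': [-0.6241, -0.0401, 0.3805]}
```

View pics/scene0.png

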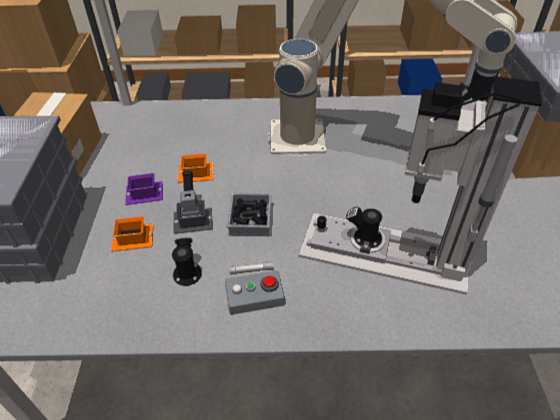

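View pics/side0.png

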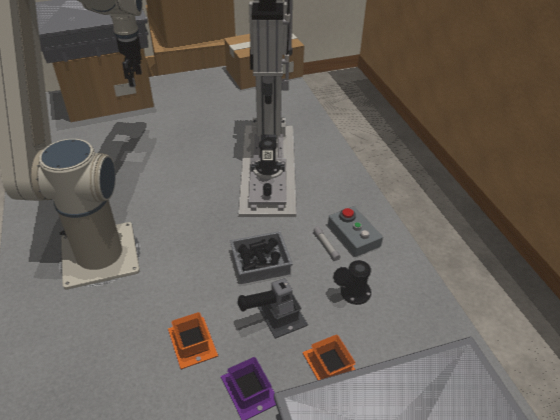

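View pics/wrist0.png

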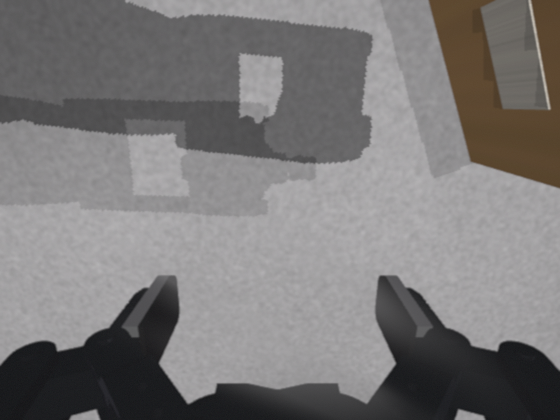

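```bash
python3 - <<'E'
import cv2
s=cv2.imread("pics/scene0.png"); d=cv2.imread("pics/side0.png")
def crop(im,x0,y0,x1,y1,k,n):
    c=cv2.resize(im[y0:y1,x0:x1],None,fx=k,fy=k,interpolation=cv2.INTER_CUBIC)
    for x in range((x0//10+1)*10,x1,10):
        cv2.line(c,((x-x0)*k,0),((x-x0)*k,6 if x%50 else 14),(0,255,255),1)
        if x%20==0: cv2.putText(c,str(x),((x-x0)*k-10,24),0,.35,(0,0,255),1)
    for y in range((y0//10+1)*10,y1,10):
        cv2.line(c,(0,(y-y0)*k),(6,(y-y0)*k),(0,255,255),1)
        if y%20==0: cv2.putText(c,str(y),(8,(y-y0)*k+4),0,.35,(0,0,255),1)
    cv2.imwrite(n,c)
crop(s,110,150,290,250,4,"pics/s_cradle.png")
crop(s,295,170,475,295,4,"pics/s_press.png")
crop(d,215,265,345,345,6,"pics/d_cradle.png")
crop(d,220,90,320,220,4,"pics/d_press.png")
E
```

```text
(no output)
```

View pics/s_cradle.png

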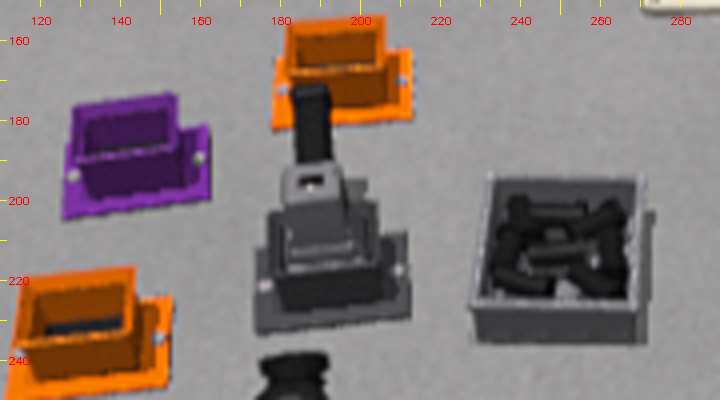

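View pics/s_press.png

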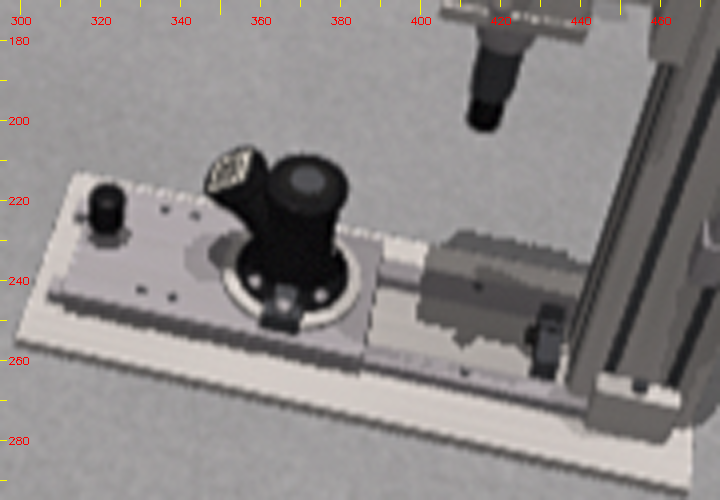

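View pics/d_cradle.png

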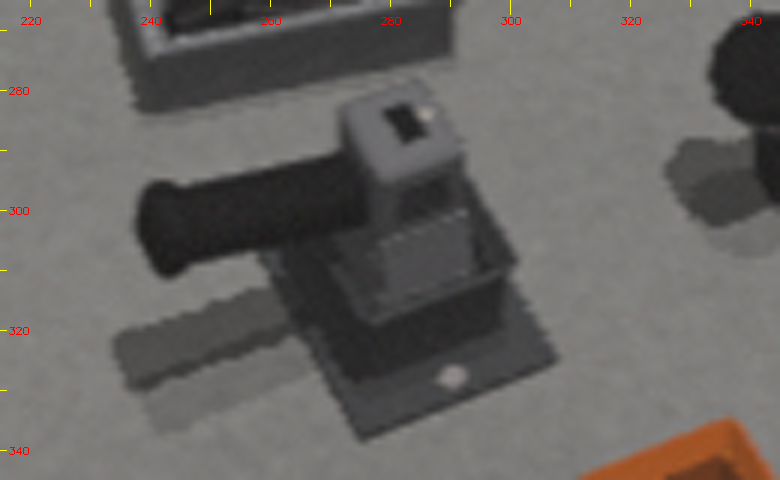

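View pics/d_press.png

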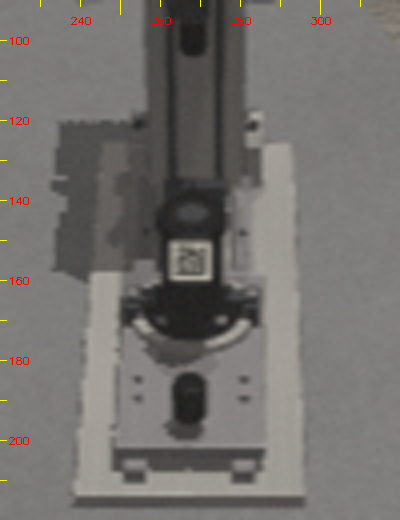

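```bash
cat > h.py <<'E'
import numpy as np, json
from scipy.optimize import least_squares
from scipy.spatial.transform import Rotation as Rt
def cam(n,save=None):
    from cell import eyes
    import cv2
    c=eyes.read_camera(n)
    if save: cv2.imwrite(save,c["image"][:,:,::-1])
    return c
def proj(c,X):
    p=np.asarray(X)@np.array(c["R"]).T+np.array(c["t"]); return np.c_[c["fx"]*p[...,0]/p[...,2]+c["cx"],c["fy"]*p[...,1]/p[...,2]+c["cy"]]
def plane(c,uv,z):
    R=np.array(c["R"]);o=-R.T@np.array(c["t"]); d=R.T@np.array([(uv[0]-c["cx"])/c["fx"],(uv[1]-c["cy"])/c["fy"],1]); return o+d*(z-o[2])/d[2]
def tri(cs,uvs):
    A=[];b=[]
    for c,uv in zip(cs,uvs):
        R=np.array(c["R"]);o=-R.T@np.array(c["t"]);d=R.T@np.array([(uv[0]-c["cx"])/c["fx"],(uv[1]-c["cy"])/c["fy"],1]);d/=np.linalg.norm(d)
        P=np.eye(3)-np.outer(d,d);A.append(P);b.append(P@o)
    return np.linalg.lstsq(np.vstack(A),np.hstack(b),rcond=None)[0]
E
python3 - <<'E'
from h import *
S=cam("scene");D=cam("side")
import pickle; pickle.dump((S,D),open("cams.pkl","wb"))
tail=np.array([[-22,-24],[-22,24],[22,24],[22,-24]])/1000
us=np.array([(182.5,191.75),(194.25,190.75),(195.75,201.75),(180,201.75)])
ud=np.array([(280,295),(272.2,281.7),(285,278),(292.2,290)])
def pts(p,xy,z):
    c,s=np.cos(p[2]),np.sin(p[2]); return np.c_[xy@np.array([[c,s],[-s,c]])+p[:2],np.full(len(xy),z)]
def f(p,both=3):
    X=pts(p,tail,.124); r=[]
    if both&1:r.append((proj(S,X)-us).ravel())
    if both&2:r.append((proj(D,X)-ud).ravel())
    return np.hstack(r)
for b in(1,2,3):
    r=least_squares(f,[.5,-.2,0],args=(b,)); print("tail",b,r.x,np.abs(r.fun).max())
for z in (0.004,.006):print("screws",plane(S,(176,221.5),z),plane(S,(209.5,217.25),z),plane(D,(290.3,327.8),z))
print("rim front",plane(S,(178.75,218),.059),plane(S,(204.5,214.5),.059))
# label corners
def P(x,y):return (295+x/4,170+y/4)
def Q(x,y):return (220+x/4,90+y/4)
# label centre
ls=P(230,171); ld=Q(190,260)
print("label",tri([S,D],[ls,ld]), plane(S,ls,.148),plane(D,ld,.148))
# knob top centre
ks=P(107,191); kd=Q(188,382)
print("knob",tri([S,D],[ks,kd]), plane(S,ks,.097),plane(D,kd,.097))
print("ram tip",tri([S,D],[P(484,122),Q(193,44)]),plane(S,P(484,122),.242),plane(D,Q(193,44),.242))
for z in(0.0,.012): print("base fl corners",z,plane(S,P(16,342),z),plane(S,P(690,492),z),plane(D,Q(75,500),z),plane(D,Q(303,500),z))
E
```

```text
tail 1 [ 0.47601291 -0.36953236  0.05458692] 1.7568149458977018
tail 2 [ 0.4649721  -0.37416535  0.13658595] 1.824785740043751
tail 3 [ 0.46775817 -0.37216728  0.10448392] 3.023226019556944
screws [ 0.47186429 -0.42897895  0.004     ] [ 0.45465666 -0.31672492  0.004     ] [ 0.47262265 -0.42559088  0.004     ]
screws [ 0.47376561 -0.42838479  0.006     ] [ 0.45658672 -0.31631825  0.006     ] [ 0.47214445 -0.42687009  0.006     ]
rim front [ 0.50864272 -0.40580956  0.059     ] [ 0.49480931 -0.32311479  0.059     ]
label [0.58150496 0.14406465 0.14568822] [0.58549191 0.142384   0.148     ] [0.58021746 0.14338963 0.148     ]
knob [0.55217889 0.05532764 0.09442227] [0.55528011 0.05459191 0.097     ] [0.55113224 0.05322096 0.097     ]
ram tip [0.6338046  0.30630634 0.24472106] [0.63358332 0.30550356 0.242     ] [0.63477365 0.31418256 0.242     ]
base fl corners 0.0 [ 0.6260718  -0.01792039  0.        ] [ 7.78509558e-01  4.70569207e-01 -2.22044605e-16] [0.45072848 0.04583256 0.        ] [ 0.63096403 -0.00951608  0.        ]
base fl corners 0.012 [ 0.63590151 -0.01847295  0.012     ] [0.78681672 0.4651376  0.012     ] [0.4480848  0.03352943 0.012     ] [ 0.62654136 -0.0212729   0.012     ]
```

>>> play_rows(offset=[[-0.9,0,-0.6],[-1,0,-0.7],[-1,0,-0.7],[0,0.84,0],[0,0.84,0],[0,0.84,0],[0,0.84,0],[0,0.84,0],[0,0.84,0],[0,0.84,0],[0,0.84,0],[0,0.84,0]], delta_rot=[[0,0,0],[0,0,0],[0,0,0],[0,0,1],[0,0,1],[0,0,1],[0,0,1],[0,0,1],[0,0,1],[0,0,1],[0,0,1],[0,0,1]])

```text
time_s: 1.45
eef_pos: [0.457, 0.2285, 0.3164]
ee_rot: [0.978, 0.21, 0.0, -0.0]
force: [0.8, 0.4, 0.6]
finger_gap: 0.0854
```

>>> play_rows(offset=[[0,0.87,0],[0,0.87,0],[0,0.87,0],[0,0.87,0],[0,0.87,0],[0,0.87,0],[0,0.87,0],[0,0.87,0],[0,0.87,0],[0,0.87,0],[0,0.87,0],[0,0.87,0]], delta_rot=[[0,0,1],[0,0,1],[0,0,1],[0,0,1],[0,0,1],[0,0,1],[0,0,1],[0,0,1],[0,0,1],[0,0,1],[0,0,1],[0,0,1]])

```text
time_s: 2.65
eef_pos: [0.4287, -0.2696, 0.3164]
ee_rot: [0.952, -0.307, 0.0, 0.0]
force: [0.6, -0.4, -0.2]
finger_gap: 0.086
```

```bash
python3 - <<'E'
from h import *
from cell import monitor
s=monitor.state(); print(s['q'],s['eef_pos'],s['ee_rot'])
W=cam("wrist","pics/w1.png"); R=Rt.from_quat(s['ee_rot']).as_matrix(); o=-np.array(W['R']).T@W['t']; print("cam in tool",R.T@(o-s['eef_pos'])); print("cam axes in tool",(np.array(W['R'])@R).round(2))
E
```

```text
[-5.84965977e-01  1.50638140e-01  1.79981797e+00  2.37795661e-05
  1.19076357e+00  3.92139561e-02] [ 0.42866323 -0.2696179   0.31643579] [ 9.51692558e-01 -3.07052504e-01  1.82559659e-04  3.96240177e-05]
cam in tool [-1.18508319e-04 -7.80260816e-02 -1.43004531e-01]
cam axes in tool [[ 1.   -0.    0.  ]
 [ 0.    0.95 -0.31]
 [ 0.    0.31  0.95]]
```

View pics/w1.png

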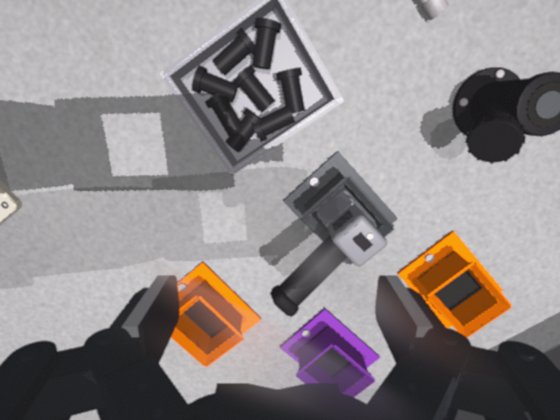

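```bash
python3 - <<'E'
import cv2
w=cv2.imread("pics/w1.png"); x0,y0,x1,y1,k=255,145,405,325,4
c=cv2.resize(w[y0:y1,x0:x1][:145],None,fx=5,fy=5,interpolation=cv2.INTER_CUBIC)[:,:,:]; c=c[:600] if c.shape[0]>600 else c
for x in range(260,405,10): cv2.putText(c,str(x),((x-x0)*5-8,10),0,.3,(0,0,255),1)
for y in range(150,265,10): cv2.putText(c,str(y),(0,(y-y0)*5+3),0,.3,(0,0,255),1)
cv2.imwrite("pics/w1c.png",c)
E
```

```text
(no output)
```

View pics/w1c.png

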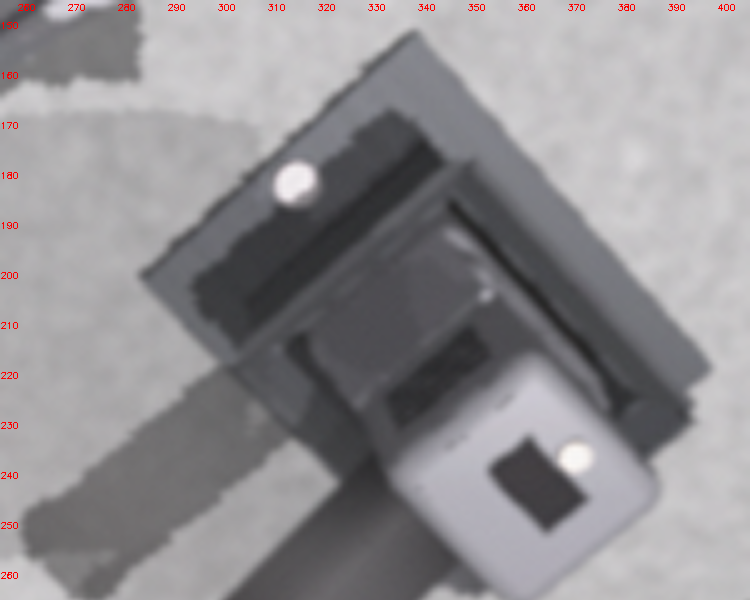

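```bash
cat > fitc.py <<'E'
from h import *
import pickle
S,D=pickle.load(open("cams.pkl","rb")); 
W={k:np.array(v) for k,v in cam("wrist").items()}; pickle.dump(W,open("w1.pkl","wb"))
mm=1e-3
obs=[] # cam, uv, group, signs
def P5(x,y):return (255+x/5,145+y/5)
for cm,uvs in ((S,[(180,201.75)]),):pass
T=[(-1,-1),(-1,1),(1,1),(1,-1)]
for s,uv in zip(T,[(182.5-.0,191.75)]):pass
o=[]
for s,uv in zip([(-1,1),(1,1),(1,-1),(-1,-1)],[P5(388,470),P5(533,350),P5(662,490),P5(530,605)]): o.append((W,uv,'t',s,1))
for s,uv in zip([(1,1),(1,-1),(-1,1)],[P5(415,30),P5(712,368),P5(140,275)]): o.append((W,uv,'p',s,1))
for s,uv in zip([(1,1),(-1,1),(1,-1)],[P5(470,160),P5(235,362),P5(690,415)]): o.append((W,uv,'r',s,1))
for s,uv in zip([(1,-1),(1,1),(-1,1),(-1,-1)],[(180,201.75),(195.75,201.75),(194.25,190.75),(182.5,191.75)]): o.append((S,uv,'t',s,.6))
for s,uv in zip([(1,-1),(1,1)],[(173.75,233.25),(212.5,229.25)]): o.append((S,uv,'p',s,.6))
for s,uv in zip([(1,-1),(1,1)],[(178.75,218),(204.5,214.5)]): o.append((S,uv,'r',s,.6))
for s,uv in zip([(-1,-1),(-1,1),(1,1),(1,-1)],[(280,295),(272.2,281.7),(285,278),(292.2,290)]): o.append((D,uv,'t',s,.6))
for s,uv in zip([(-1,-1),(1,-1)],[(275.5,338),(308,324.5)]): o.append((D,uv,'p',s,.6))
def X(p,g,s):
    x,y,a,pa,pb,ra,rb,tx,ty=p
    h={'t':(.022,.024,.124),'p':(pa,pb,.003),'r':(ra,rb,.059)}[g]
    v=np.array([s[0]*h[0],s[1]*h[1]]); c,sn=np.cos(a),np.sin(a)
    if g=='t': v=v+[tx,ty]
    return np.array([[x+c*v[0]-sn*v[1],y+sn*v[0]+c*v[1],h[2]]])
def f(p,oo):
    return np.hstack([w*(proj(c,X(p,g,s))[0]-uv) for c,uv,g,s,w in oo]+[[p[7]*1000,p[8]*1000]])
p0=[.464,-.372,.15,.045,.065,.04,.0475,0,0]
for nm,oo in (("all",o),("W",[q for q in o if q[0] is W])):
    r=least_squares(f,p0,args=(oo,),x_scale=.01,loss='soft_l1'); print(nm,r.x.round(4)); print(f(r.x,oo).round(1)[:-2].reshape(-1,2).tolist())
E
python3 fitc.py
```

```text
all [ 0.4602 -0.3775  0.1288  0.0496  0.0645  0.0369  0.0439  0.0013  0.0008]
[[-2.0, 0.1], [1.4, -3.1], [4.1, 0.1], [-1.6, 2.7], [-0.4, -0.6], [-0.5, -1.4], [0.1, -0.1], [-0.3, -0.2], [0.8, -0.3], [0.7, -1.1], [-0.6, -1.7], [-1.0, -2.7], [-0.2, -1.6], [-2.1, -1.3], [-0.9, -0.9], [-0.8, -1.1], [-1.8, -0.8], [-1.1, -0.5], [-1.5, 1.0], [-1.4, 0.9], [0.0, -0.1], [0.5, 0.6], [-1.0, 1.1], [-0.5, 1.3]]
W [ 0.4598 -0.378   0.1229  0.0497  0.0649  0.037   0.0441  0.001   0.0009]
[[-2.3, 0.7], [1.2, -2.3], [3.7, 0.9], [-2.2, 3.4], [-0.3, -0.4], [-0.5, -0.5], [-0.1, -0.1], [-0.2, 0.1], [0.5, -0.1], [0.7, -0.3]]
```

>>> play_rows(offset=[[0.59,0.46,0.4],[0.59,0.46,0.4],[0.59,0.46,0.4],[0,0,0],[0,0,0],[0,0,0],[0,0,0],[0,0,0],[0,0,0],[0,0,0],[0,0,0],[0,0,0]], delta_rot=[[0,0,0],[0,0,0],[0,0,0.4],[0,0,1],[0,0,1],[0,0,1],[0,0,1],[0,0,1],[0,0,1],[0,0,1],[0,0,1],[0,0,1]])

```text
time_s: 3.95
eef_pos: [0.4618, -0.3748, 0.2563]
ee_rot: [0.751, -0.661, -0.0, -0.0]
force: [0.2, -0.7, 0.6]
finger_gap: 0.0856
```

```bash
python3 - <<'E'
from h import *
from cell import monitor
import pickle,cv2
s=monitor.state(); print(s['time_s'],s['q'].round(3),s['eef_pos'],s['ee_rot'])
W=cam("wrist","pics/w2.png"); pickle.dump(({k:np.array(v) for k,v in W.items()},s),open("w2.pkl","wb"))
w=cv2.imread("pics/w2.png")
W=dict(W)
# draw predicted model
c,sn=np.cos(.126),np.sin(.126)
def pt(x,y,z):return [.4602+c*x-sn*y,-.3775+sn*x+c*y,z]
for a,b,z,col in((.022,.024,.124,(0,0,255)),(.037,.044,.059,(0,255,0)),(.0495,.0645,.003,(255,0,0))):
    q=proj(W,np.array([pt(a*i,b*j,z) for i,j in((1,1),(1,-1),(-1,-1),(-1,1))]))
    cv2.polylines(w,[np.round(q).astype(int)],True,col,1)
cv2.imwrite("pics/w2d.png",w)
E
```

```text
3.95 [-0.702  0.352  1.677  0.     1.113  0.741] [ 0.46177458 -0.37481904  0.25628456] [ 7.50723084e-01 -6.60616996e-01 -1.36395163e-04 -1.31331964e-04]
```

View pics/w2.png

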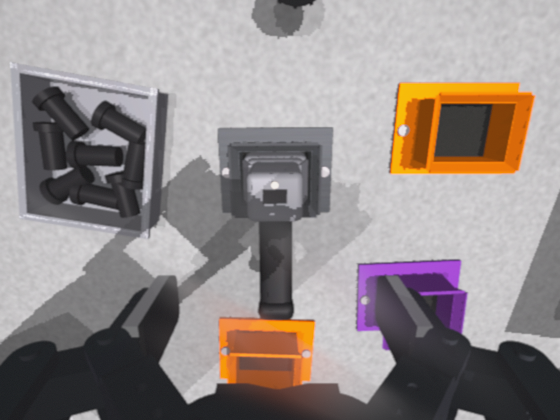

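View pics/w2d.png

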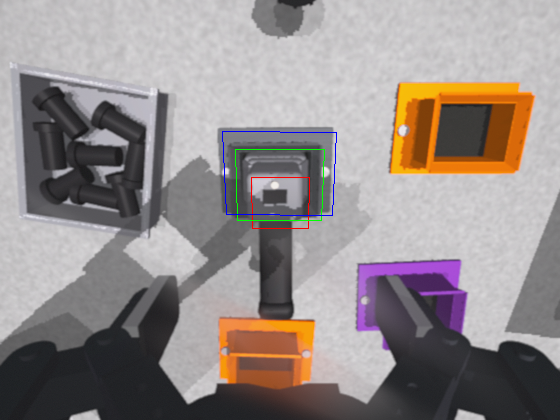

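```bash
python3 - <<'E'
import cv2
w=cv2.imread("pics/w2.png"); x0,y0,x1,y1=205,115,345,235
c=cv2.resize(w[y0:y1,x0:x1],None,fx=5,fy=5,interpolation=cv2.INTER_CUBIC)
for x in range(210,345,10): cv2.putText(c,str(x),((x-x0)*5-8,10),0,.3,(0,0,255),1)
for y in range(120,235,10): cv2.putText(c,str(y),(0,(y-y0)*5+3),0,.3,(0,0,255),1)
cv2.imwrite("pics/w2c.png",c)
E
```

```text
(no output)
```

View pics/w2c.png

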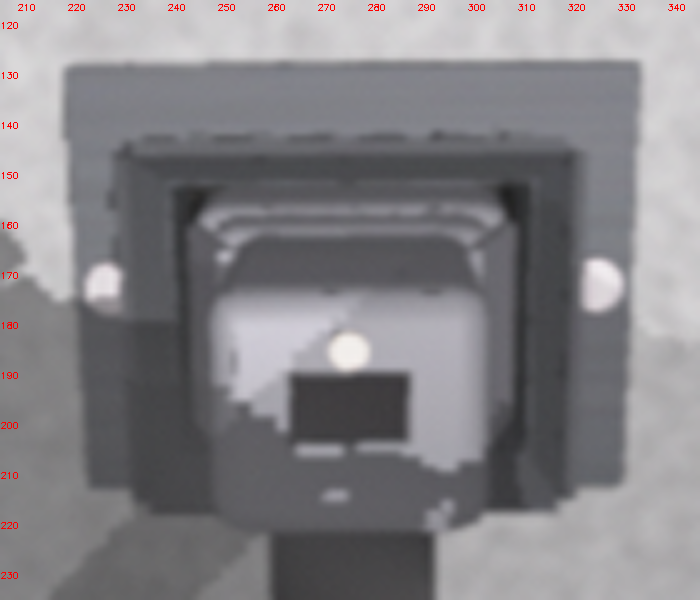

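```bash
cat > fit2.py <<'E'
from h import *
import pickle
W,s=pickle.load(open("w2.pkl","rb"))
def P(x,y):return (205+x/5,115+y/5)
k=[(1,1),(1,-1),(-1,-1),(-1,1)]
o=[]
for sg,uv in zip(k,[P(65,67),P(640,62),P(625,487),P(88,487)]): o.append((uv,'p',sg))
for sg,uv in zip(k,[P(125,152),P(578,150),P(574,510),P(133,513)]): o.append((uv,'r',sg))
for sg,uv in zip(k,[P(212,290),P(488,290),P(488,530),P(212,530)]): o.append((uv,'t',sg))
def X(p,g,s):
    x,y,a,pa,pb,ra,rb,tx,ty,ta,tb=p
    h={'t':(ta,tb,.124),'p':(pa,pb,.004),'r':(ra,rb,.059)}[g]
    v=np.array([s[0]*h[0],s[1]*h[1]]); c,sn=np.cos(a),np.sin(a)
    if g=='t': v=v+[tx,ty]
    return np.array([[x+c*v[0]-sn*v[1],y+sn*v[0]+c*v[1],h[2]]])
def f(p): return np.hstack([(proj(W,X(p,g,sg))[0]-uv) for uv,g,sg in o])
r=least_squares(f,[.464,-.372,.15,.045,.065,.04,.0475,0,0,.022,.024],x_scale=.01,loss='soft_l1')
print(r.x.round(4)); print(f(r.x).round(1).reshape(-1,2).tolist())
E
python3 fit2.py
```

```text
[ 4.629e-01 -3.733e-01  1.332e-01  5.000e-02  6.500e-02  3.740e-02
  4.540e-02  1.600e-03  2.000e-04  2.070e-02  2.300e-02]
[[-0.1, -0.0], [0.3, 0.4], [-0.5, -0.1], [0.0, 0.4], [-0.7, -0.1], [0.9, -0.1], [-0.8, -0.1], [1.1, -0.3], [-0.8, 0.2], [0.4, -0.1], [-0.5, -0.1], [0.8, 0.1]]
```

>>> play_rows(offset=[[-0.03,-0.04,0],[0,0,0.7],[0,0,0.7],[0,0,0.7],[0,0,0.5],[0,0,0.4],[0,0,0.3],[0,0,0.2],[0,0,0],[0,0,0]], delta_rot=[[0,0,-0.06],[0,0,0],[0,0,0],[0,0,0],[0,0,0],[0,0,0],[0,0,0],[0,0,0],[0,0,0],[0,0,0]])

```text
time_s: 5.0
eef_pos: [0.4635, -0.3741, 0.082]
ee_rot: [0.753, -0.658, 0.0, -0.0]
force: [0.5, -0.3, 0.7]
finger_gap: 0.0849
```

```bash
python3 - <<'E'
from h import *
from cell import monitor
s=monitor.state(); print(s['eef_pos'],s['ee_rot'],s['force'])
cam("wrist","pics/w3.png"); cam("side","pics/d3.png")
E
```

```text
[ 0.46352512 -0.37407398  0.08196984] [ 7.53422698e-01 -6.57536358e-01  4.20470528e-04 -1.39108706e-05] [ 0.46043306 -0.26184713  0.73770502]
```

View pics/w3.png

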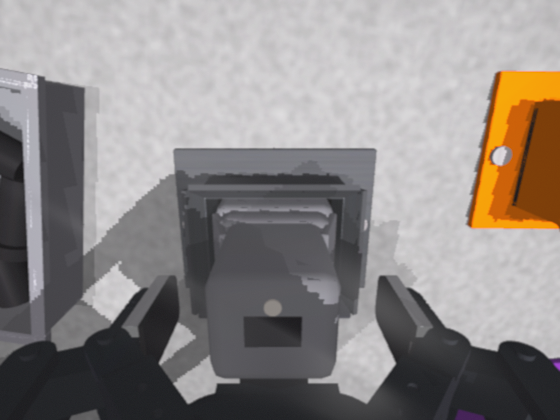

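>>> play_rows(offset=[[0,0,0],[0,0,0],[0,0,0],[0,0,0],[0,0,0],[0,0,0],[0,0,0]], delta_rot=[[0,0,0],[0,0,0],[0,0,0],[0,0,0],[0,0,0],[0,0,0],[0,0,0]], jaw=35, squeeze=70)

```text
time_s: 5.8
eef_pos: [0.4633, -0.374, 0.082]
ee_rot: [0.753, -0.658, 0.0, -0.0]
force: [-0.4, 1.0, 6.4]
finger_gap: 0.0472
```

```bash
python3 - <<'E'
from h import *
from cell import monitor
s=monitor.state(); print(s['time_s'],s['q'],s['eef_pos'].round(5),s['ee_rot'].round(5),s['force'],s['torque'],s['finger_gap'])
cam("wrist","pics/w4.png")
E
```

```text
5.8 [-6.99117011e-01  5.82413810e-01  1.78058278e+00 -1.27370892e-05
  7.77859782e-01  7.36530400e-01] [ 0.46332 -0.374    0.08204] [ 7.5324e-01 -6.5774e-01  3.7000e-04 -0.0000e+00] [-0.36362207  1.03058412  6.41911866] [ 0.13085738  0.16934407 -0.01409178] 0.0471627132172121
```

View pics/w4.png

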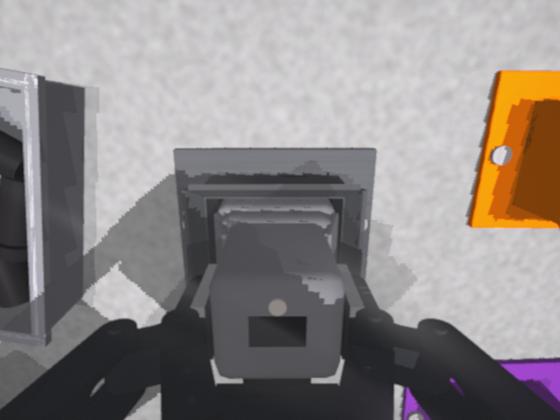

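>>> play_rows(offset=[[0,0,-0.1],[0,0,-0.3],[0,0,-0.5],[0,0,-0.7],[0,0,-0.8],[0,0,-0.8],[0,0,-0.8],[0,0,0]], delta_rot=[[0,0,0],[0,0,0],[0,0,0],[0,0,0],[0,0,0],[0,0,0],[0,0,0],[0,0,0]])

```text
time_s: 6.65
eef_pos: [0.4655, -0.3759, 0.2888]
ee_rot: [0.753, -0.658, 0.006, -0.0]
force: [0.1, -0.6, -1.6]
finger_gap: 0.0471
```

```bash
python3 - <<'E'
from h import *
from cell import monitor
s=monitor.state(); print(s['time_s'],s['q'].round(4),s['eef_pos'].round(5),s['ee_rot'].round(5),s['force'],s['finger_gap'])
dat=[([1.193,.42384,1.63073],[.21923,.58469,.23053]),([-.58497,.15064,1.79982],[.42866,-.26962,.31644]),([-.702,.352,1.677],[.46177,-.37482,.25628]),([-.69912,.58241,1.78058],[.46332,-.374,.08204]),(s['q'][:3],s['eef_pos'])]
A=[];b=[]
for q,p in dat:
    q2,q23=q[1],q[1]+q[2]
    A+= [[np.sin(q2),np.sin(q23),np.cos(q23),1,0],[np.cos(q2),np.cos(q23),-np.sin(q23),0,1]]; b+=[np.hypot(p[0],p[1]),p[2]]
x,res,rk,sv=np.linalg.lstsq(np.array(A),np.array(b),rcond=None); print(x.round(4),res,rk,sv)
cam("scene","pics/s5.png")
E
```

```text
6.65 [-0.6992  0.3188  1.6452 -0.      1.166   0.7365] [ 0.46549 -0.37587  0.28876] [ 7.5323e-01 -6.5774e-01  5.7900e-03 -1.1000e-04] [ 0.08018287 -0.60384007 -1.55382429] 0.04708799928058589
[5.674e-01 4.870e-01 8.340e-02 2.000e-04 1.360e-02] [9.15732383e-06] 5 [3.86282608 3.15336084 0.2582115  0.23730863 0.10909385]
```

View pics/s5.png

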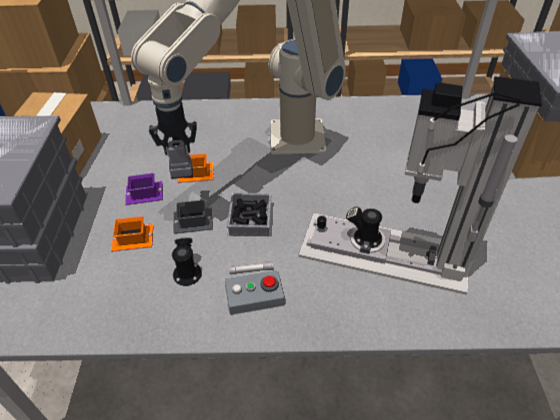

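```bash
cat > kin.py <<'E'
from h import *
L1,a,b,r0,H=.5674,.487,.0834,.0002,.0136
lo=np.array([-3,-.9,.09,-1.31,.11,-2.54]);hi=np.array([3,2.11,2.58,4.45,2.69,2.54])
def fk(q,d=.33):
    q23=q[1]+q[2]
    r=L1*np.sin(q[1])+a*np.sin(q23)+b*np.cos(q23)+r0; z=H+d+L1*np.cos(q[1])+a*np.cos(q23)-b*np.sin(q23)
    R=(Rt.from_euler('z',q[0])*Rt.from_euler('y',q23)*Rt.from_euler('z',q[3])*Rt.from_euler('y',q[4])*Rt.from_euler('z',q[5]+np.pi)).as_matrix()
    return np.array([r*np.cos(q[0]),r*np.sin(q[0]),z])+d*R[:,2],R
def ik(p,R,q0,d=.33):
    f=lambda q:np.r_[(fk(q,d)[0]-p)*10,Rt.from_matrix(fk(q,d)[1].T@R).as_rotvec()]
    r=least_squares(f,q0,bounds=(lo,hi)); return r.x,np.abs(r.fun).max()
E
python3 - <<'E'
from kin import *
q=np.array([-0.6992,0.3188,1.6452,0,1.166,0.7365]); print(fk(q)[0],Rt.from_matrix(fk(q)[1]).as_quat())
yaw=np.radians(72.2); px=np.array([np.cos(yaw),np.sin(yaw),0]); th=np.radians(40)
n=-px*np.sin(th)+np.array([0,0,np.cos(th)]); L=np.array([.5815,.144,.147])
z=-n; x0=-(np.cos(th)*px+np.sin(th)*np.array([0,0,1])); y0=np.cross(z,x0)
for d in(.25,.33,.4):
  for roll in (-90,-60,-30,0,30,60,90):
    c,s=np.cos(np.radians(roll)),np.sin(np.radians(roll)); x=c*x0+s*y0; y=np.cross(z,x); R=np.c_[x,y,z]
    p=L+n*(.093+.0713)
    best=min((ik(p,R,[g1,.3,1.6,g4,1.2,g6],d) for g1 in(-.3,) for g4 in(-.7,.7,2.5) for g6 in(-1,1)),key=lambda t:t[1])
    print(d,roll,best[0].round(2),round(best[1],4),"handle dir",y.round(2))
E
```

```text
[ 0.45901898 -0.38599904  0.28880287] [ 7.53209014e-01 -6.57755717e-01  5.79528633e-03 -1.08094623e-04]
0.25 -90 [-0.22  0.28  1.89  0.82  1.07 -0.35] 0.0 handle dir [-0.23 -0.73 -0.64]
0.25 -60 [-0.22  0.28  1.89  0.82  1.07  0.17] 0.0 handle dir [-0.68 -0.48 -0.56]
0.25 -30 [-0.22  0.28  1.89  0.82  1.07  0.69] 0.0 handle dir [-0.94 -0.1  -0.32]
0.25 0 [-0.22  0.28  1.89  0.82  1.07  1.22] 0.0 handle dir [-0.95  0.31 -0.  ]
0.25 30 [-0.22  0.28  1.89  0.82  1.07  1.74] 0.0 handle dir [-0.71  0.63  0.32]
0.25 60 [-0.22  0.28  1.89  0.82  1.07  2.26] 0.0 handle dir [-0.27  0.78  0.56]
0.25 90 [-0.26  0.29  1.94  0.97  1.05  2.54] 0.107 handle dir [0.23 0.73 0.64]
0.33 -90 [-0.32  0.3   1.91  0.81  1.1  -0.45] 0.0 handle dir [-0.23 -0.73 -0.64]
0.33 -60 [-0.32  0.3   1.91  0.81  1.1   0.07] 0.0 handle dir [-0.68 -0.48 -0.56]
0.33 -30 [-0.32  0.3   1.91  0.81  1.1   0.59] 0.0 handle dir [-0.94 -0.1  -0.32]
0.33 0 [-0.32  0.3   1.91  0.81  1.1   1.12] 0.0 handle dir [-0.95  0.31 -0.  ]
0.33 30 [-0.32  0.3   1.91  0.81  1.1   1.64] 0.0 handle dir [-0.71  0.63  0.32]
0.33 60 [-0.32  0.3   1.91  0.81  1.1   2.16] 0.0 handle dir [-0.27  0.78  0.56]
0.33 90 [-0.35  0.31  1.94  0.89  1.09  2.54] 0.0636 handle dir [0.23 0.73 0.64]
0.4 -90 [-0.4   0.33  1.92  0.79  1.12 -0.54] 0.0 handle dir [-0.23 -0.73 -0.64]
0.4 -60 [-0.4   0.33  1.92  0.79  1.12 -0.01] 0.0 handle dir [-0.68 -0.48 -0.56]
0.4 -30 [-0.4   0.33  1.92  0.79  1.12  0.51] 0.0 handle dir [-0.94 -0.1  -0.32]
0.4 0 [-0.4   0.33  1.92  0.79  1.12  1.04] 0.0 handle dir [-0.95  0.31 -0.  ]
0.4 30 [-0.4   0.33  1.92  0.79  1.12  1.56] 0.0 handle dir [-0.71  0.63  0.32]
0.4 60 [-0.4   0.33  1.92  0.79  1.12  2.08] 0.0 handle dir [-0.27  0.78  0.56]
0.4 90 [-0.42  0.34  1.93  0.83  1.12  2.54] 0.0281 handle dir [0.23 0.73 0.64]
```

```bash
cat > plan.py <<'E'
from h import *
from cell import monitor
def target(L,yawdeg,stand,roll=0,thd=40):
    yaw=np.radians(yawdeg); px=np.array([np.cos(yaw),np.sin(yaw),0]); th=np.radians(thd)
    n=-px*np.sin(th)+np.array([0,0,np.cos(th)]); z=-n; x0=-(np.cos(th)*px+np.sin(th)*np.array([0,0,1])); y0=np.cross(z,x0)
    c,s=np.cos(np.radians(roll)),np.sin(np.radians(roll)); x=c*x0+s*y0
    return np.array(L)+n*(stand+.0713), np.c_[x,np.cross(z,x),z]
def delta(p,R,s=None):
    s=s or monitor.state(); R0=Rt.from_quat(s['ee_rot']).as_matrix()
    print("shift units (cur tool axes)",(R0.T@(p-s['eef_pos'])/.05).round(3),"rot units",(np.degrees(Rt.from_matrix(R0.T@R).as_rotvec())/5).round(3))
E
python3 - <<'E'
from plan import *
s=monitor.state(); print(s['eef_pos'],s['ee_rot'],s['time_s'])
p,R=target([.5815,.144,.147],72.2,.13); print(p); delta(p,R)
E
```

```text
[ 0.46426529 -0.37485281  0.28548557] [ 7.53236653e-01 -6.57740489e-01  3.46272505e-03 -5.15708284e-05] 6.7
[0.54194512 0.02080098 0.30120475]
shift units (cur tool axes) [-7.63  -2.607 -0.342] rot units [ 1.721 -7.911  4.922]
```

>>> play_rows(offset=[[-0.4,-0.13,-0.03],[-0.8,-0.27,-0.03],[-0.8,-0.27,-0.03],[-0.8,-0.27,-0.03],[-0.8,-0.27,-0.03],[-0.8,-0.27,-0.04],[-0.8,-0.27,-0.04],[-0.8,-0.27,-0.04],[-0.8,-0.27,-0.04],[-0.5,-0.2,-0.03],[-0.33,-0.12,0]], delta_rot=[[0,0,0],[0,0,0],[0,0,0],[0,0,0],[0,0,0],[0,0,0],[0,0,0],[0,0,0],[0,0,0],[0,0,0],[0,0,0]])

```text
time_s: 7.8
eef_pos: [0.5403, 0.024, 0.2974]
ee_rot: [0.754, -0.657, -0.001, 0.001]
force: [-0.4, -0.3, -1.9]
finger_gap: 0.0472
```

>>> play_rows(offset=[[0,0,0],[0,0,0],[0,0,0],[0,0,0],[0,0,0],[0,0,0],[0,0,0],[0,0,0],[0,0,0],[0,0,0],[0,0,0],[0,0,0]], delta_rot=[[0.1,-0.4,0.25],[0.18,-0.8,0.5],[0.18,-0.8,0.5],[0.18,-0.8,0.5],[0.18,-0.8,0.5],[0.18,-0.8,0.5],[0.18,-0.8,0.5],[0.18,-0.8,0.5],[0.18,-0.8,0.5],[0.18,-0.8,0.5],[0.1,-0.31,0.2],[0,0,0]])

```text
time_s: 9.0
eef_pos: [0.5396, 0.0214, 0.2966]
ee_rot: [-0.55, 0.761, 0.203, 0.277]
force: [-1.0, 0.0, -1.6]
finger_gap: 0.0473
```

```bash
python3 - <<'E'
from plan import *
import pickle
s=monitor.state(); print(s['eef_pos'],s['ee_rot'],s['time_s'],s['q'].round(3),s['force'])
W=cam("wrist","pics/w6.png");pickle.dump(({k:np.array(v) for k,v in W.items()},s),open("w6.pkl","wb"))
p,R=target([.5815,.144,.147],72.2,.13); print(p); delta(p,R)
cam("side","pics/d6.png");cam("scene","pics/s6.png")
E
```

```text
[0.53956322 0.02142669 0.29658923] [-0.55012385  0.76104369  0.20306949  0.27737886] 9.0 [-0.352  0.258  1.893  0.78   1.162  1.152] [-1.01632454  0.00975982 -1.60386711]
[0.54194512 0.02080098 0.30120475]
shift units (cur tool axes) [-0.05  -0.04  -0.063] rot units [-0.022  0.035 -0.07 ]
```

View pics/w6.png

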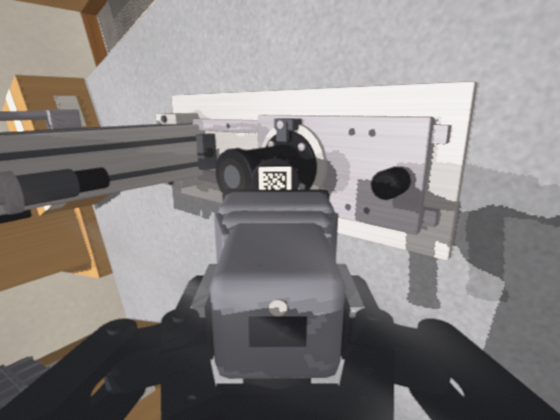

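View pics/s6.png

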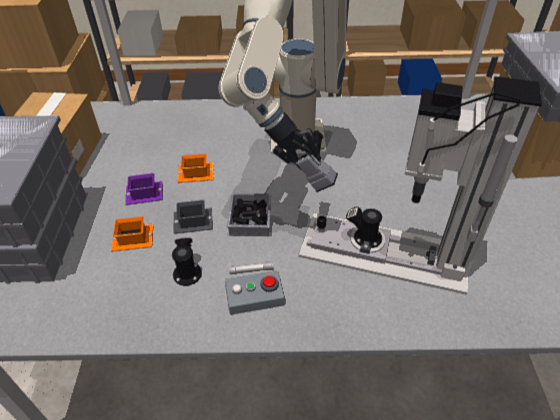

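View pics/d6.png

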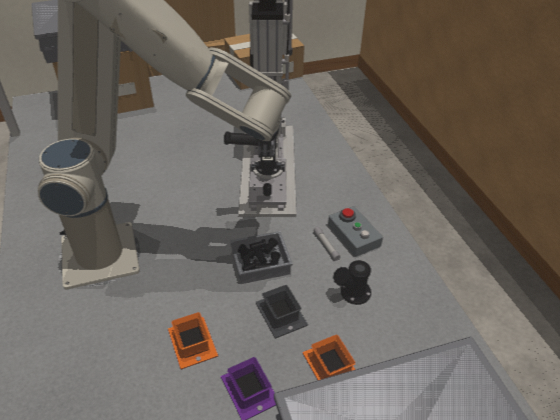

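```bash
python3 - <<'E'
import cv2
w=cv2.imread("pics/w6.png"); x0,y0,x1,y1=240,150,310,210
c=cv2.resize(w[y0:y1,x0:x1],None,fx=10,fy=10,interpolation=cv2.INTER_CUBIC)
for x in range(240,310,5): cv2.putText(c,str(x),((x-x0)*10-8,10),0,.3,(0,0,255),1)
for y in range(150,210,5): cv2.putText(c,str(y),(0,(y-y0)*10+3),0,.3,(0,0,255),1)
cv2.imwrite("pics/w6c.png",c)
E
```

```text
(no output)
```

View pics/w6c.png

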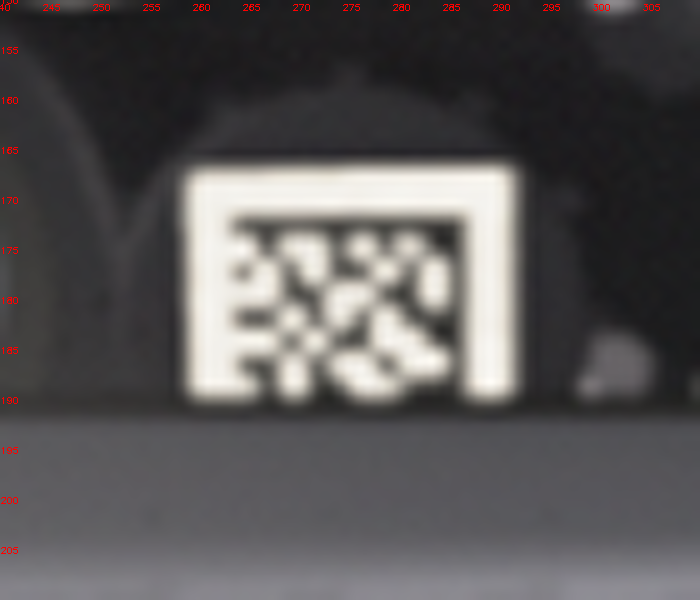

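```bash
python3 - <<'E'
from plan import *
import pickle,cv2
W,s=pickle.load(open("w6.pkl","rb")); S,D=pickle.load(open("cams.pkl","rb"))
L=np.array([.5815,.144,.147])
_,R=target(L,72.2,.1)
C=np.array([L+R@np.array([i*.016,j*.016,0]) for i,j in((-1,-1),(1,-1),(1,1),(-1,1))])
for n,c in(("W",W),("S",S),("D",D)): print(n,proj(c,C).round(1).tolist(), proj(c,L[None]).round(1))
print("knob",proj(W,np.array([[.552,.055,.097]])))
for f,x0,y0,x1,y1,n in(("scene0",340,200,370,225,"s_lab"),("side0",252,140,282,165,"d_lab")):
    w=cv2.imread(f"pics/{f}.png");k=20
    c=cv2.resize(w[y0:y1,x0:x1],None,fx=k,fy=k,interpolation=cv2.INTER_CUBIC)
    for x in range(x0,x1,5): cv2.putText(c,str(x),((x-x0)*k-8,10),0,.35,(0,0,255),1)
    for y in range(y0,y1,5): cv2.putText(c,str(y),(0,(y-y0)*k+3),0,.35,(0,0,255),1)
    cv2.imwrite(f"pics/{n}.png",c)
E
```

```text
W [[258.7, 165.8], [290.5, 165.6], [290.4, 196.4], [259.4, 196.6]] [[274.8 181.3]]
S [[356.2, 214.1], [347.5, 217.2], [349.6, 210.0], [358.2, 206.8]] [[352.9 212. ]]
D [[272.7, 150.3], [272.6, 159.9], [262.9, 159.8], [263.0, 150.3]] [[267.8 155.1]]
knob [[383.16980157 186.50323423]]
```

View pics/s_lab.png

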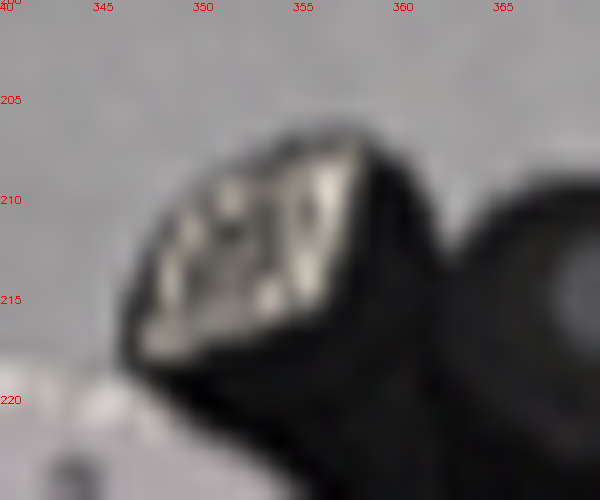

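View pics/d_lab.png

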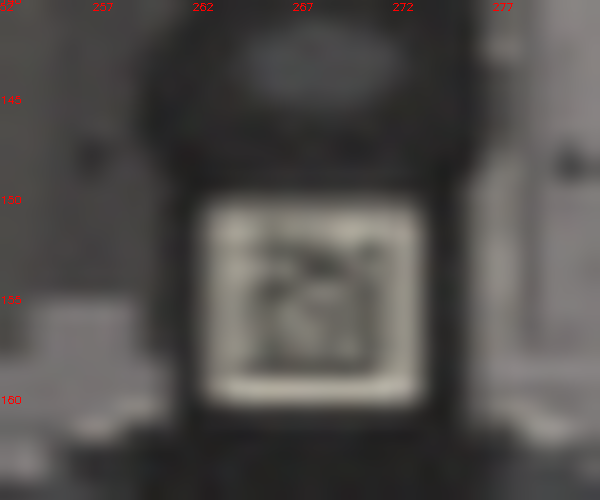

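>>> play_rows(offset=[[-0.03,-0.02,0.1],[-0.02,-0.02,0.2],[0,0,0.2],[0,0,0.12],[0,0,0.06],[0,0,0],[0,0,0],[0,0,0],[0,0,0]], delta_rot=[[-0.02,0.03,-0.07],[0,0,0],[0,0,0],[0,0,0],[0,0,0],[0,0,0],[0,0,0],[0,0,0],[0,0,0]])

```text
time_s: 10.05
eef_pos: [0.5504, 0.0436, 0.2743]
ee_rot: [-0.554, 0.759, 0.201, 0.278]
force: [-0.3, 0.1, -1.2]
finger_gap: 0.0472
```

```bash
python3 - <<'E'
from plan import *
import cv2
s=monitor.state(); print(s['eef_pos'],s['ee_rot'],s['time_s'],s['dq'].round(4),s['force'])
p,R=target([.5815,.144,.147],72.2,.093); delta(p,R)
W=cam("wrist","pics/w7.png");cam("scene","pics/s7.png");
for f,x0,y0,x1,y1,n,k in(("w7",235,140,315,205,"w7c",9),("s7",270,160,410,270,"s7c",5)):
    w=cv2.imread(f"pics/{f}.png")
    c=cv2.resize(w[y0:y1,x0:x1],None,fx=k,fy=k,interpolation=cv2.INTER_CUBIC)
    for x in range(x0,x1,10): cv2.putText(c,str(x),((x-x0)*k-8,10),0,.35,(0,0,255),1)
    for y in range(y0,y1,10): cv2.putText(c,str(y),(0,(y-y0)*k+3),0,.35,(0,0,255),1)
    cv2.imwrite(f"pics/{n}.png",c)
L=np.array([.5815,.144,.147]);C=np.array([L+R@np.array([i*.016,j*.016,0]) for i,j in((-1,-1),(1,-1),(1,1),(-1,1))]); print(proj(W,C).round(1).tolist())
E
```

```text
[0.55038594 0.04355894 0.27428143] [-0.55390905  0.75878472  0.20066293  0.2777857 ] 10.05 [-0.0004 -0.0015 -0.0003  0.0014 -0.0002 -0.001 ] [-0.29087813  0.08815669 -1.17619205]
shift units (cur tool axes) [0.025 0.022 0.016] rot units [-0.029  0.016  0.022]
[[261.3, 175.8], [296.2, 175.9], [295.5, 209.3], [261.7, 209.2]]
```

View pics/w7c.png

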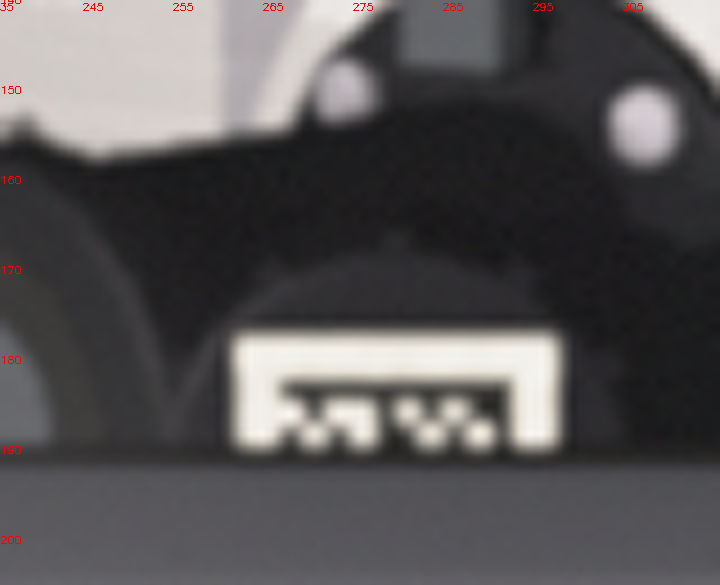

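View pics/s7c.png

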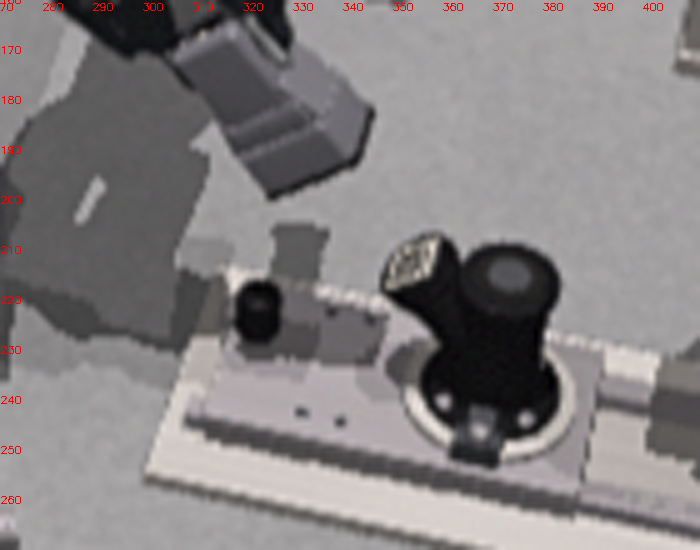

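>>> play_rows(offset=[[0.02,0.02,0],[0,0,0],[0,0,0],[0,0,0],[0,0,0],[0,0,0],[0,0,0],[0,0,0],[0,0,0],[0,0,0],[0,0,0],[0,0,0]], delta_rot=[[0,0,0],[0,0,0],[0,0,0],[0,0,0],[0,0,0],[0,0,0],[0,0,0],[0,0,0],[0,0,0],[0,0,0],[0,0,0],[0,0,0]])

```text
time_s: 11.35
eef_pos: [0.5491, 0.0434, 0.2734]
ee_rot: [-0.554, 0.759, 0.201, 0.278]
force: [0.4, 0.1, -1.8]
finger_gap: 0.0471
```

>>> play_rows(offset=[[0,0,0],[0,0,0],[0,0,0],[0,0,0],[0,0,0],[0,0,0],[0,0,0],[0,0,0],[0,0,0],[0,0,0],[0,0,0],[0,0,0]], delta_rot=[[0,0,0],[0,0,0],[0,0,0],[0,0,0],[0,0,0],[0,0,0],[0,0,0],[0,0,0],[0,0,0],[0,0,0],[0,0,0],[0,0,0]])

```text
time_s: 12.55
eef_pos: [0.5491, 0.0434, 0.2734]
ee_rot: [-0.554, 0.759, 0.201, 0.278]
force: [0.5, 0.2, -1.5]
finger_gap: 0.047
```

>>> play_rows(offset=[[0,0,0],[0,0,0],[0,0,0],[0,0,0],[0,0,0],[0,0,0],[0,0,0],[0,0,0]], delta_rot=[[0,0,0],[0,0,0],[0,0,0],[0,0,0],[0,0,0],[0,0,0],[0,0,0],[0,0,0]])

```text
time_s: 13.35
eef_pos: [0.5491, 0.0434, 0.2734]
ee_rot: [-0.554, 0.759, 0.201, 0.278]
force: [0.1, 0.3, -1.9]
finger_gap: 0.0473
```

```bash
python3 - <<'E'
from plan import *
s=monitor.state(); print(s['eef_pos'],s['ee_rot'],s['time_s'],s['dq'].round(4),s['force'])
p,R=target([.5815,.144,.147],72.2,.093); delta(p,R)
cam("wrist","pics/w8.png");cam("side","pics/d8.png")
# back to above cradle
R0=Rt.from_quat([7.5324e-01,-6.5774e-01,0,0]).as_matrix()
delta(np.array([.4633,-.374,.29]),R0)
E
```

```text
[0.5490548  0.04338582 0.27335685] [-0.55394994  0.75875259  0.20093847  0.2775927 ] 13.35 [ 0.0002 -0.0008 -0.0015  0.0002  0.0011  0.0003] [ 0.09270736  0.306334   -1.85463502]
shift units (cur tool axes) [ 0.005 -0.003  0.009] rot units [-0.022  0.016  0.021]
shift units (cur tool axes) [ 6.27  -0.918 -5.708] rot units [-1.814  7.874 -4.885]
```

View pics/w8.png

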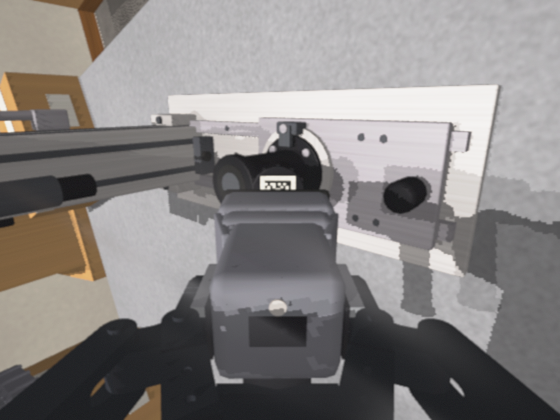

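View pics/d8.png

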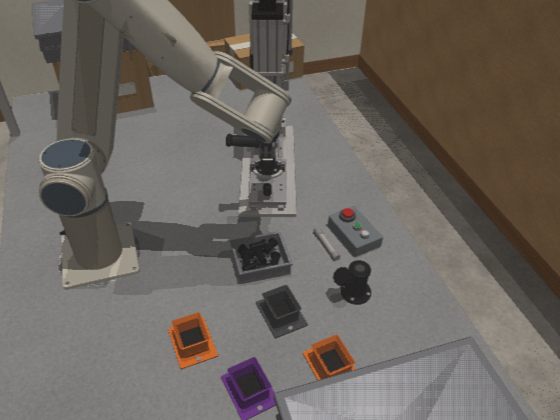

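>>> play_rows(offset=[[0,0,-0.4],[0,0,-0.8],[0,0,-0.6],[0,0,0],[0,0,0],[0,0,0],[0,0,0],[0,0,0],[0,0,0],[0,0,0],[0,0,0],[0,0,0]], delta_rot=[[0,0,0],[0,0,0],[0,0,0],[-0.1,0.5,-0.3],[-0.22,0.95,-0.59],[-0.22,0.95,-0.59],[-0.22,0.95,-0.59],[-0.22,0.95,-0.59],[-0.22,0.95,-0.59],[-0.22,0.95,-0.59],[-0.22,0.95,-0.59],[-0.17,0.72,-0.455]])

```text
time_s: 14.65
eef_pos: [0.5313, -0.0112, 0.3425]
ee_rot: [0.754, -0.657, 0.001, 0.001]
force: [-0.3, 0.4, -2.5]
finger_gap: 0.0472
```

>>> play_rows(offset=[[0,0,0],[0,0,0],[0,0,0]], delta_rot=[[0,0,0],[0,0,0],[0,0,0]])

```text
time_s: 14.95
eef_pos: [0.531, -0.012, 0.3421]
ee_rot: [0.753, -0.658, -0.001, -0.0]
force: [-0.4, 0.6, -2.2]
finger_gap: 0.0473
```

```bash
python3 - <<'E'
from plan import *
s=monitor.state(); print(s['eef_pos'],s['ee_rot'],s['time_s'],s['force'],s['q'].round(3))
R0=Rt.from_quat([7.5324e-01,-6.5774e-01,0,0]).as_matrix()
delta(np.array([.4633,-.374,.25]),R0)
E
```

```text
[ 0.53099095 -0.0119981   0.34207525] [ 7.52659112e-01 -6.58409840e-01 -7.70532658e-04 -3.87640648e-04] 14.95 [-0.44011117  0.61503837 -2.1597224 ] [-0.046  0.169  1.718  0.002  1.255  1.391]
shift units (cur tool axes) [6.999 2.304 1.831] rot units [ 0.005  0.019 -0.02 ]
```

>>> play_rows(offset=[[0.4,0.13,0],[0.8,0.26,0],[0.9,0.3,0],[0.9,0.3,0],[0.9,0.3,0],[0.9,0.3,0.2],[0.9,0.3,0.4],[0.7,0.23,0.4],[0.4,0.13,0.4],[0.2,0.05,0.3],[0,0,0.13],[0,0,0]], delta_rot=[[0,0.02,-0.02],[0,0,0],[0,0,0],[0,0,0],[0,0,0],[0,0,0],[0,0,0],[0,0,0],[0,0,0],[0,0,0],[0,0,0],[0,0,0]])

```text
time_s: 16.15
eef_pos: [0.4647, -0.372, 0.2509]
ee_rot: [0.754, -0.657, -0.001, 0.0]
force: [0.7, -0.4, -1.7]
finger_gap: 0.0472
```

>>> play_rows(offset=[[0,0,0],[0,0,0],[0,0,0]], delta_rot=[[0,0,0],[0,0,0],[0,0,0]])

```text
time_s: 16.45
eef_pos: [0.4658, -0.3724, 0.2529]
ee_rot: [0.754, -0.657, 0.001, 0.001]
force: [-0.9, -0.1, -2.3]
finger_gap: 0.0474
```

```bash
python3 - <<'E'
from plan import *
s=monitor.state(); print(s['eef_pos'],s['ee_rot'],s['time_s'],s['force'])
R0=Rt.from_quat([7.5324e-01,-6.5774e-01,0,0]).as_matrix()
delta(np.array([.4633,-.374,.082]),R0); cam("wrist","pics/w9.png"); cam("side","pics/d9.png"); cam("scene","pics/s9.png")
E
```

```text
[ 0.46583902 -0.37241466  0.252885  ] [ 7.54075584e-01 -6.56786165e-01  1.29256018e-03  5.25182129e-04] 16.45 [-0.88605157 -0.13797532 -2.34957686]
shift units (cur tool axes) [0.015 0.058 3.418] rot units [-0.01  -0.03   0.029]
```

View pics/w9.png

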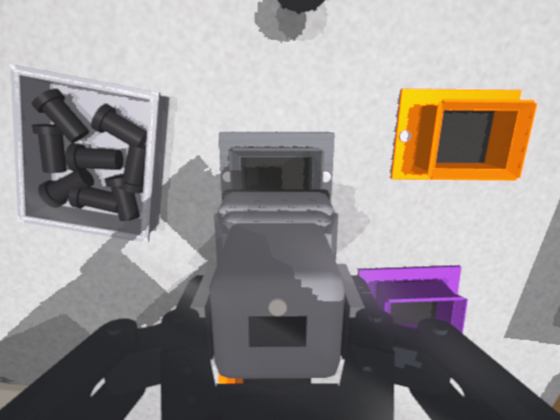

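View pics/d9.png

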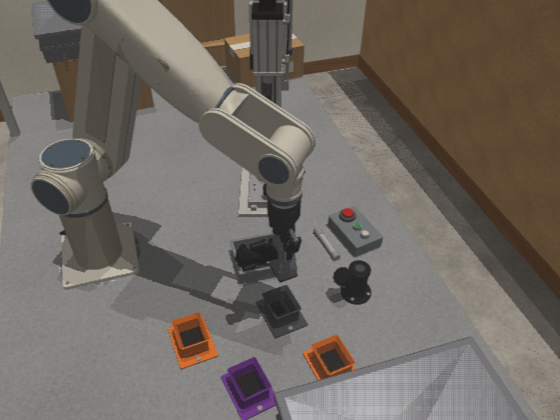

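>>> play_rows(offset=[[0.01,0.06,0.3],[0,0,0.6],[0,0,0.6],[0,0,0.3],[0,0,0.2],[0,0,0],[0,0,0],[0,0,0]], delta_rot=[[-0.01,-0.03,0.03],[0,0,0],[0,0,0],[0,0,0],[0,0,0],[0,0,0],[0,0,0],[0,0,0]])

```text
time_s: 17.4
eef_pos: [0.4628, -0.3744, 0.1531]
ee_rot: [0.753, -0.658, 0.0, 0.0]
force: [0.4, -0.5, -1.4]
finger_gap: 0.0472
```

```bash
python3 - <<'E'
from plan import *
s=monitor.state(); print(s['eef_pos'],s['ee_rot'],s['time_s'],s['force'])
R0=Rt.from_quat([7.5324e-01,-6.5774e-01,0,0]).as_matrix()
delta(np.array([.4633,-.374,.082]),R0); cam("wrist","pics/w10.png")
E
```

```text
[ 0.46282537 -0.37437168  0.15307123] [ 7.52833045e-01 -6.58211433e-01  3.36327801e-04  4.98404192e-05] 17.4 [ 0.35162992 -0.51160184 -1.43518938]
shift units (cur tool axes) [-0.007 -0.01   1.421] rot units [-0.004 -0.007 -0.014]
```

View pics/w10.png

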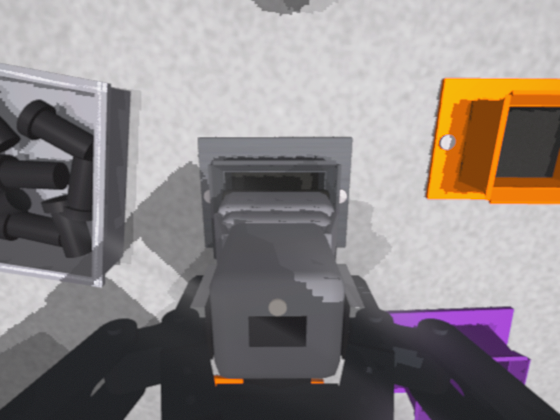

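>>> play_rows(offset=[[-0.01,-0.01,0.15],[0,0,0.15],[0,0,0.15],[0,0,0.15],[0,0,0.15],[0,0,0.15],[0,0,0.1],[0,0,0.1],[0,0,0]], delta_rot=[[0,0,0],[0,0,0],[0,0,0],[0,0,0],[0,0,0],[0,0,0],[0,0,0],[0,0,0],[0,0,0]])

```text
time_s: 18.35
eef_pos: [0.4621, -0.3729, 0.096]
ee_rot: [0.753, -0.658, -0.001, 0.0]
force: [-0.5, 0.1, -2.5]
finger_gap: 0.0473
```

>>> play_rows(offset=[[0,0,0.1],[0,0,0.08],[0,0,0.06],[0,0,0.04],[0,0,0.04],[0,0,0],[0,0,0]], delta_rot=[[0,0,0],[0,0,0],[0,0,0],[0,0,0],[0,0,0],[0,0,0],[0,0,0]])

```text
time_s: 19.05
eef_pos: [0.4624, -0.3731, 0.082]
ee_rot: [0.753, -0.658, -0.001, 0.0]
force: [-2.9, 3.0, 10.8]
finger_gap: 0.0476
```

```bash
python3 - <<'E'
from plan import *
s=monitor.state(); print(s['eef_pos'],s['ee_rot'],s['time_s'],s['force'])
R0=Rt.from_quat([7.5324e-01,-6.5774e-01,0,0]).as_matrix()
delta(np.array([.4633,-.374,.082]),R0); cam("wrist","pics/w11.png")
E
```

```text
[ 0.46244365 -0.37305786  0.08204408] [ 7.52826631e-01 -6.58218394e-01 -7.79307887e-04  4.47841014e-05] 19.05 [-2.91829422  3.0050551  10.76164001]
shift units (cur tool axes) [ 0.021 -0.014  0.001] rot units [ 0.013  0.013 -0.014]
```

View pics/w11.png

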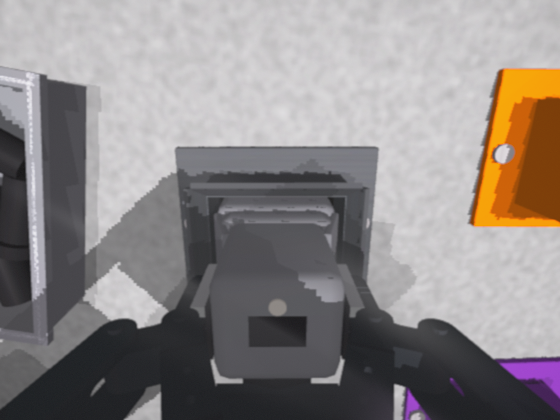

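>>> play_rows(offset=[[0,0,0],[0,0,0],[0,0,0],[0,0,0],[0,0,0],[0,0,0],[0,0,0]], delta_rot=[[0,0,0],[0,0,0],[0,0,0],[0,0,0],[0,0,0],[0,0,0],[0,0,0]], jaw=85)

```text
time_s: 19.8
eef_pos: [0.4624, -0.3732, 0.0808]
ee_rot: [0.753, -0.658, -0.001, 0.0]
force: [-0.1, -0.6, -0.1]
finger_gap: 0.085
```

>>> play_rows(offset=[[0,0,-0.1],[0,0,-0.3],[0,0,-0.6],[0,0,-0.8],[0,0,-0.8],[0,0,-0.8],[0,0,-0.6],[0,0,0],[0,0,0]], delta_rot=[[0,0,0],[0,0,0],[0,0,0],[0,0,0],[0,0,0],[0,0,0],[0,0,0],[0,0,0],[0,0,0]])

```text
time_s: 20.7
eef_pos: [0.4628, -0.3734, 0.2825]
ee_rot: [0.753, -0.658, 0.001, 0.0]
force: [-0.7, 0.1, -0.7]
finger_gap: 0.085
```

```bash
python3 - <<'E'
from plan import *
import cv2
s=monitor.state(); print(s['eef_pos'],s['ee_rot'],s['time_s'],s['force'])
cam("wrist","pics/w12.png"); cam("side","pics/d12.png")
E
```

```text
[ 0.46282826 -0.37344593  0.28249195] [ 7.52840212e-01 -6.58203131e-01  5.01706398e-04  4.74550863e-05] 20.7 [-0.7122032   0.10373147 -0.7051176 ]
```

View pics/w12.png

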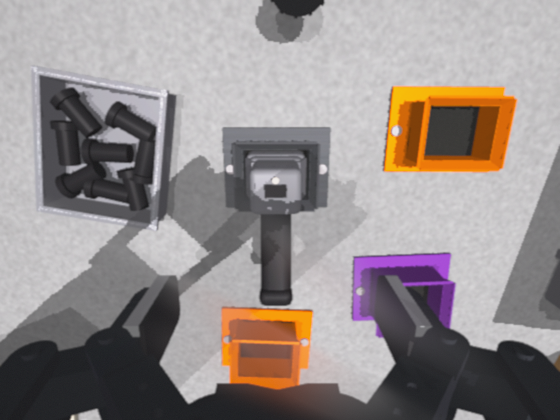

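View pics/d12.png

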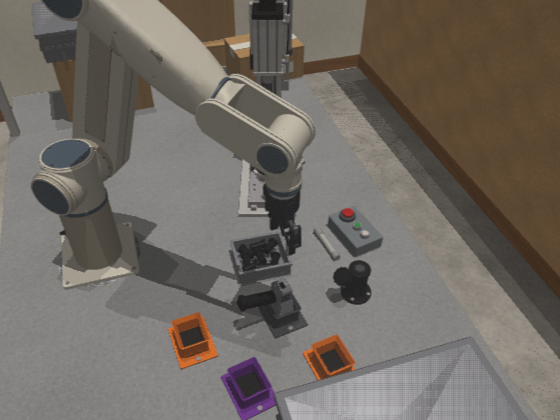

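```bash
python3 - <<'E'
from plan import *
import kin, pickle
q=np.array([-0.352,.258,1.893,.78,1.162,1.152]);p=np.array([.5396,.0214,.2966])
r=least_squares(lambda d:kin.fk(q,d[0])[0]-p,[.3]);print("d",r.x,r.fun); d=r.x[0]
W,s=pickle.load(open("w6.pkl","rb")); print(proj(W,np.array([[.552,.055,.097],[.552,.055,.06]])))
px=np.array([np.cos(np.radians(72.2)),np.sin(np.radians(72.2)),0]); K=np.array([.552,.055,.072])
for roll in(-90,-60,0):
  for off in(-.07,-.026,.104):
    _,R=target(K,72.2,0,roll,30); pp=K+px*off
    print(roll,off,pp.round(3),[x.round(2) if hasattr(x,'round') else x for x in kin.ik(pp,R,[-.2,.6,1.8,.6,1,0],d)])
_,R=target(K,72.2,0,-90,30)
delta(K+px*-.07+[0,0,.13],R); print(R)
E
```

```text
d [0.31716238] [-0.00102671 -0.0011727   0.00390996]
[[383.16980157 186.50323423]
 [398.15576512 180.02878602]]
-90 -0.07 [ 0.531 -0.012  0.072] [array([-0.33,  0.59,  1.98,  0.81,  0.76, -0.67]), np.float64(0.0)]
-90 -0.026 [0.544 0.03  0.072] [array([-0.24,  0.59,  1.98,  0.85,  0.73, -0.62]), np.float64(0.0)]
-90 0.104 [0.584 0.154 0.072] [array([ 0.01,  0.61,  1.92,  0.92,  0.64, -0.45]), np.float64(0.0)]
-60 -0.07 [ 0.531 -0.012  0.072] [array([-0.33,  0.59,  1.98,  0.81,  0.76, -0.15]), np.float64(0.0)]
-60 -0.026 [0.544 0.03  0.072] [array([-0.24,  0.59,  1.98,  0.85,  0.73, -0.1 ]), np.float64(0.0)]
-60 0.104 [0.584 0.154 0.072] [array([0.01, 0.61, 1.92, 0.92, 0.64, 0.08]), np.float64(0.0)]
0 -0.07 [ 0.531 -0.012  0.072] [array([-0.33,  0.59,  1.98,  0.81,  0.76,  0.9 ]), np.float64(0.0)]
0 -0.026 [0.544 0.03  0.072] [array([-0.24,  0.59,  1.98,  0.85,  0.73,  0.95]), np.float64(0.0)]
0 0.104 [0.584 0.154 0.072] [array([0.01, 0.61, 1.92, 0.92, 0.64, 1.13]), np.float64(0.0)]
shift units (cur tool axes) [-6.972 -2.326  1.574] rot units [  5.354  -3.339 -12.607]
[[ 9.52129393e-01 -2.64739900e-01  1.52847652e-01]
 [-3.05695305e-01 -8.24568242e-01  4.76064696e-01]
 [-3.06161700e-17 -5.00000000e-01 -8.66025404e-01]]
```

>>> play_rows(offset=[[-0.4,-0.13,0],[-0.8,-0.26,0],[-0.9,-0.3,0],[-0.9,-0.3,0],[-0.9,-0.3,0],[-0.9,-0.3,0],[-0.9,-0.3,0],[-0.7,-0.24,0],[-0.4,-0.13,0],[-0.17,-0.06,0],[0,0,0]], delta_rot=[[0,0,0],[0,0,0],[0,0,0],[0,0,0],[0,0,0],[0,0,0],[0,0,0],[0,0,0],[0,0,0],[0,0,0],[0,0,0]], jaw=0, squeeze=40)

```text
time_s: 21.9
eef_pos: [0.5307, -0.0118, 0.2801]
ee_rot: [0.753, -0.658, -0.002, 0.001]
force: [0.6, -1.0, -0.1]
finger_gap: -0.0002
```

>>> play_rows(offset=[[0,0,0],[0,0,0],[0,0,0],[0,0,0],[0,0,0],[0,0,0],[0,0,0],[0,0,0],[0,0,0],[0,0,0],[0,0,0],[0,0,0]], delta_rot=[[0.38,-0.24,-0.9],[0.38,-0.24,-0.9],[0.38,-0.24,-0.9],[0.38,-0.24,-0.9],[0.38,-0.24,-0.9],[0.38,-0.24,-0.9],[0.38,-0.24,-0.9],[0.38,-0.24,-0.9],[0.38,-0.24,-0.9],[0.38,-0.24,-0.9],[0.38,-0.24,-0.9],[0.38,-0.24,-0.9]])

```text
time_s: 23.1
eef_pos: [0.5306, -0.014, 0.2806]
ee_rot: [0.947, -0.23, 0.034, -0.223]
force: [-0.3, -0.4, -0.6]
finger_gap: -0.0002
```

>>> play_rows(offset=[[0,0,0],[0,0,0],[0,0,0],[0,0,0],[0,0,0]], delta_rot=[[0.38,-0.24,-0.9],[0.38,-0.24,-0.9],[0,0,0],[0,0,0],[0,0,0]])

```text
time_s: 23.6
eef_pos: [0.5309, -0.0129, 0.281]
ee_rot: [0.954, -0.151, 0.039, -0.254]
force: [-0.1, -0.1, 0.9]
finger_gap: -0.0001
```

```bash
python3 - <<'E'
from plan import *
import pickle,cv2
s=monitor.state(); print(s['eef_pos'],s['ee_rot'],s['time_s'],s['q'].round(3),s['finger_gap'])
px=np.array([np.cos(np.radians(72.2)),np.sin(np.radians(72.2)),0]); K=np.array([.552,.055,.072])
_,R=target(K,72.2,0,-90,30); delta(K+px*-.07+[0,0,.0],R)
W=cam("wrist","pics/w13.png"); w=cv2.imread("pics/w13.png")
for h in(.06,.097):
    q=proj(W,np.array([[.552+.015*np.cos(t),.055+.015*np.sin(t),h] for t in np.linspace(0,6.28,30)])); cv2.polylines(w,[np.round(q).astype(int)],True,(0,0,255),1)
cv2.imwrite("pics/w13d.png",w); cam("scene","pics/s13.png")
E
```

```text
[ 0.5309306  -0.01291068  0.2809974 ] [ 0.95445495 -0.15074696  0.03903736 -0.25449398] 23.6 [-0.334  0.241  1.873  0.586  1.117 -0.307] -6.929598132118525e-05
shift units (cur tool axes) [-0.005  2.061  3.637] rot units [ 0.032  0.01  -0.033]
```

View pics/w13d.png

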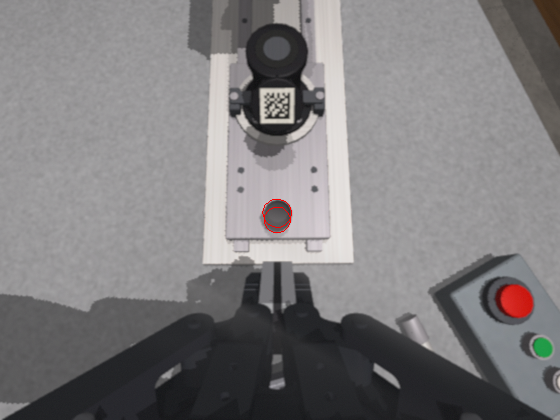

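View pics/s13.png

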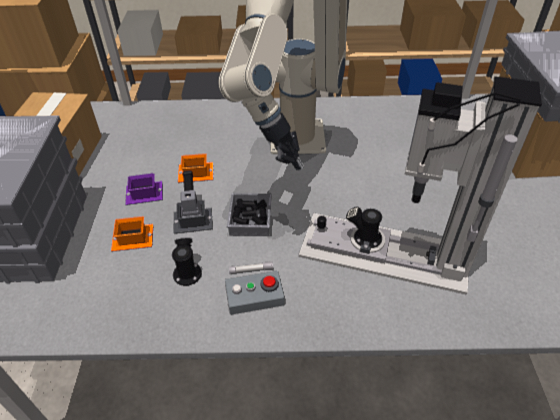

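>>> play_rows(offset=[[0,0.15,0.25],[0,0.3,0.5],[0,0.35,0.6],[0,0.35,0.6],[0,0.35,0.6],[0,0.26,0.5],[0,0.18,0.35],[0,0.12,0.24],[0,0,0],[0,0,0]], delta_rot=[[0.03,0,-0.03],[0,0,0],[0,0,0],[0,0,0],[0,0,0],[0,0,0],[0,0,0],[0,0,0],[0,0,0],[0,0,0]])

```text
time_s: 24.7
eef_pos: [0.5317, -0.0106, 0.0721]
ee_rot: [0.954, -0.148, 0.04, -0.256]
force: [0.3, -0.4, 0.6]
finger_gap: 0.0002
```

```bash
python3 - <<'E'
from plan import *
s=monitor.state(); print(s['eef_pos'],s['time_s'],s['q'].round(3),s['force'])
px=np.array([np.cos(np.radians(72.2)),np.sin(np.radians(72.2)),0]); K=np.array([.552,.055,.072])
_,R=target(K,72.2,0,-90,30)
for o in(-.035,-.026,.08,.104):delta(K+px*o,R)
W=cam("wrist","pics/w14.png");cam("side","pics/d14.png")
E
```

```text
[ 0.53170463 -0.0105865   0.07207523] 24.7 [-0.33   0.585  1.981  0.806  0.767 -0.669] [ 0.32286735 -0.43745238  0.62818819]
shift units (cur tool axes) [-0.013 -0.582  0.338] rot units [-0.007  0.018  0.021]
shift units (cur tool axes) [-0.012 -0.738  0.428] rot units [-0.007  0.018  0.021]
shift units (cur tool axes) [-0.007 -2.573  1.489] rot units [-0.007  0.018  0.021]
shift units (cur tool axes) [-0.006 -2.989  1.73 ] rot units [-0.007  0.018  0.021]
```

View pics/w14.png

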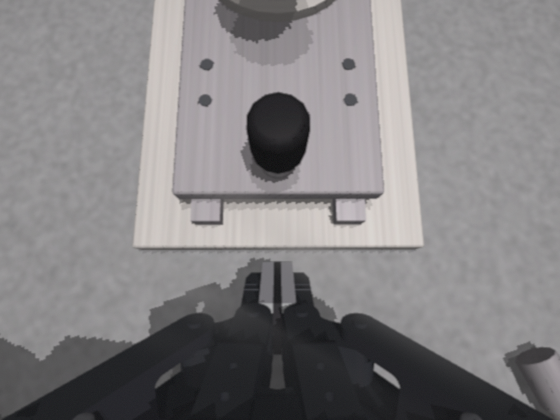

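>>> play_rows(offset=[[0,-0.17,0.1],[0,-0.17,0.1],[0,-0.13,0.075],[0,-0.13,0.075],[0,-0.13,0.075],[0,-0.13,0.075],[0,-0.13,0.075],[0,-0.13,0.075],[0,-0.13,0.075],[0,-0.13,0.075],[0,-0.13,0.075],[0,-0.13,0.075]], delta_rot=[[0,0,0],[0,0,0],[0,0,0],[0,0,0],[0,0,0],[0,0,0],[0,0,0],[0,0,0],[0,0,0],[0,0,0],[0,0,0],[0,0,0]])

```text
time_s: 26.0
eef_pos: [0.5605, 0.0802, 0.0718]
ee_rot: [0.954, -0.148, 0.04, -0.256]
force: [-3.0, -3.3, 0.8]
finger_gap: -0.0001
```

```bash
python3 - <<'E'
from plan import *
s=monitor.state(); print(s['eef_pos'],s['time_s'],s['force'])
px=np.array([np.cos(np.radians(72.2)),np.sin(np.radians(72.2)),0]); K=np.array([.552,.055,.072]); print((s['eef_pos']-K)@px)
W=cam("wrist","pics/w15.png");cam("scene","pics/s15.png")
E
```

```text
[0.56046743 0.08021828 0.07182945] 26.0 [-3.00170294 -3.33267559  0.78227273]
0.026599522434852016
```

View pics/w15.png

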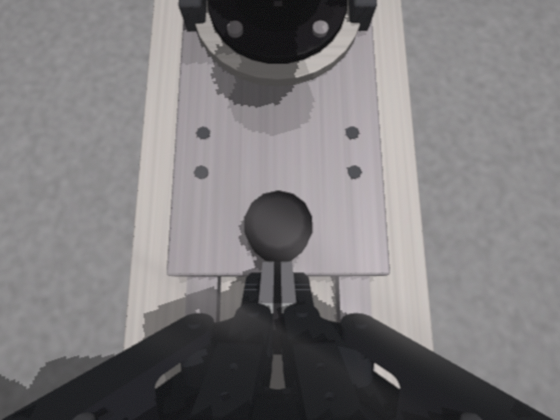

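View pics/s15.png

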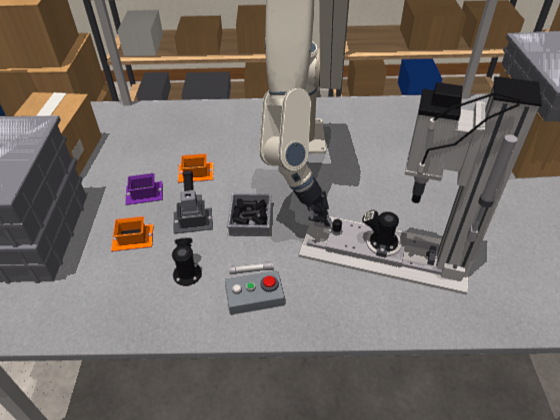

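>>> play_rows(offset=[[0,-0.13,0.075],[0,-0.13,0.075],[0,-0.13,0.075],[0,-0.13,0.075],[0,-0.13,0.075],[0,-0.09,0.05],[0,0,0]], delta_rot=[[0,0,0],[0,0,0],[0,0,0],[0,0,0],[0,0,0],[0,0,0],[0,0,0]])

```text
time_s: 26.8
eef_pos: [0.5735, 0.1213, 0.0721]
ee_rot: [0.954, -0.148, 0.04, -0.256]
force: [0.3, -0.0, 0.1]
finger_gap: -0.0002
```

```bash
python3 - <<'E'
from plan import *
s=monitor.state(); print(s['eef_pos'],s['time_s'],s['force'],s['q'].round(2))
px=np.array([np.cos(np.radians(72.2)),np.sin(np.radians(72.2)),0]); K=np.array([.552,.055,.072]); print((s['eef_pos']-K)@px)
cam("scene","pics/s16.png"); cam("side","pics/d16.png")
E
```

```text
[0.57352513 0.12132152 0.07210488] 26.8 [ 0.33571045 -0.02213049  0.1093486 ] [-0.06  0.6   1.94  0.9   0.67 -0.5 ]
0.06972679571251512
```

View pics/s16.png

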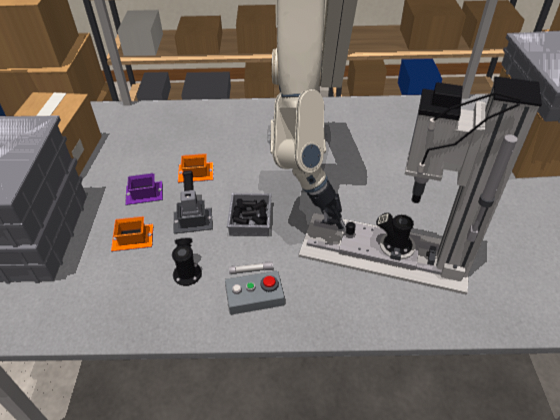

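View pics/d16.png

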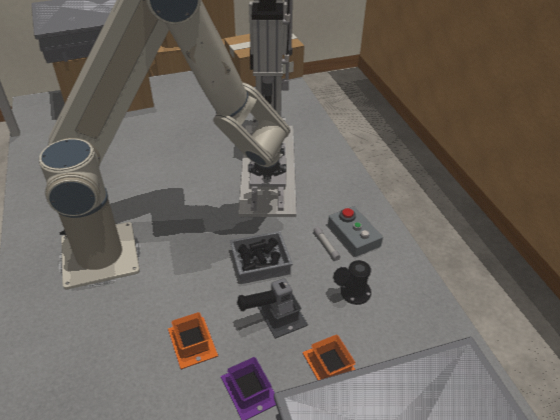

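>>> play_rows(offset=[[0,-0.07,0.04],[0,-0.07,0.04],[0,-0.07,0.04]], delta_rot=[[0,0,0],[0,0,0],[0,0,0]])

```text
time_s: 27.2
eef_pos: [0.577, 0.1318, 0.072]
ee_rot: [0.954, -0.149, 0.04, -0.256]
force: [-1.1, -3.4, 0.0]
finger_gap: 0.0001
```

>>> play_rows(offset=[[0,-0.07,0.04],[0,-0.07,0.04]], delta_rot=[[0,0,0],[0,0,0]])

```text
time_s: 27.4
eef_pos: [0.5795, 0.1397, 0.0721]
ee_rot: [0.954, -0.148, 0.04, -0.256]
force: [-1.2, -4.2, 0.5]
finger_gap: -0.0002
```

>>> play_rows(offset=[[0,-0.07,0.04],[0,-0.05,0.03]], delta_rot=[[0,0,0],[0,0,0]])

```text
time_s: 27.6
eef_pos: [0.5804, 0.1418, 0.0716]
ee_rot: [0.955, -0.148, 0.041, -0.253]
force: [-25.4, -56.9, 31.5]
finger_gap: 0.0003
```

>>> play_rows(offset=[[0,-0.05,0.03],[0,-0.05,0.03]], delta_rot=[[0,0,0],[0,0,0]])

```text
time_s: 27.8
eef_pos: [0.5806, 0.1423, 0.0714]
ee_rot: [0.956, -0.149, 0.042, -0.25]
force: [-43.5, -97.3, 55.3]
finger_gap: 0.0
```

>>> play_rows(offset=[[0,0.2,-0.115],[0,0,0]], delta_rot=[[0,0,0],[0,0,0]])

```text
time_s: 28.0
eef_pos: [0.5798, 0.1393, 0.0725]
ee_rot: [0.954, -0.15, 0.04, -0.256]
force: [0.1, 0.3, -0.7]
finger_gap: -0.0001
```

```bash
python3 - <<'E'
from plan import *
s=monitor.state(); print(s['eef_pos'],s['time_s'],s['force'],s['ee_rot'])
px=np.array([np.cos(np.radians(72.2)),np.sin(np.radians(72.2)),0]); K=np.array([.552,.055,.072]); print((s['eef_pos']-K)@px)
cam("scene","pics/s17.png"); cam("wrist","pics/w17.png")
E
```

```text
[0.57983314 0.13929586 0.07245595] 28.0 [ 0.13418587  0.25725495 -0.70617736] [ 0.95413978 -0.14959738  0.04003478 -0.25619352]
0.08876902964646148
```

View pics/s17.png

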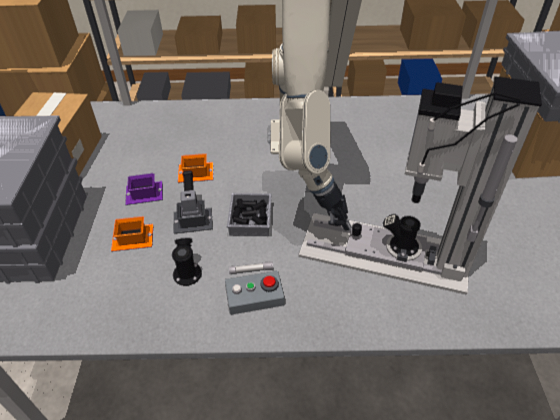

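View pics/w17.png

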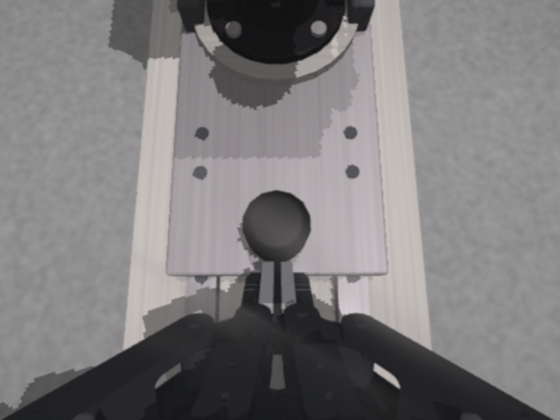

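>>> play_rows(offset=[[0,0.1,-0.2],[0,0,-0.5],[0,0,-0.8],[0,0,-0.8],[0,0,-0.8],[0,0,-0.5],[0,0,-0.2],[0,0,0],[0,0,0]], delta_rot=[[0,0,0],[0,0,0],[0,0,0],[0,0,0],[0,0,0],[0,0,0],[0,0,0],[0,0,0],[0,0,0]])

```text
time_s: 29.0
eef_pos: [0.5492, 0.0466, 0.233]
ee_rot: [0.954, -0.148, 0.039, -0.256]
force: [-0.0, 0.7, -0.7]
finger_gap: 0.0001
```

```bash
python3 - <<'E'
from plan import *
import cv2,pickle
s=monitor.state(); print(s['eef_pos'],s['time_s'],s['force'])
S=cam("scene","pics/s18.png"); D=cam("side","pics/d18.png"); W=cam("wrist","pics/w18.png")
pickle.dump([{k:np.array(v) for k,v in c.items()} for c in(S,D,W)],open("c18.pkl","wb"))
for f,x0,y0,x1,y1,n,k in(("s18",330,160,480,290,"s18c",5),("d18",210,80,330,220,"d18c",4)):
    w=cv2.imread(f"pics/{f}.png")
    c=cv2.resize(w[y0:y1,x0:x1],None,fx=k,fy=k,interpolation=cv2.INTER_CUBIC)
    for x in range(x0,x1,10): cv2.putText(c,str(x),((x-x0)*k-8,10),0,.35,(0,0,255),1)
    for y in range(y0,y1,10): cv2.putText(c,str(y),(0,(y-y0)*k+3),0,.35,(0,0,255),1)
    cv2.imwrite(f"pics/{n}.png",c)
E
```

```text
[0.54917272 0.04659043 0.2330207 ] 29.0 [-0.00942541  0.65099087 -0.69378406]
```

View pics/s18c.png

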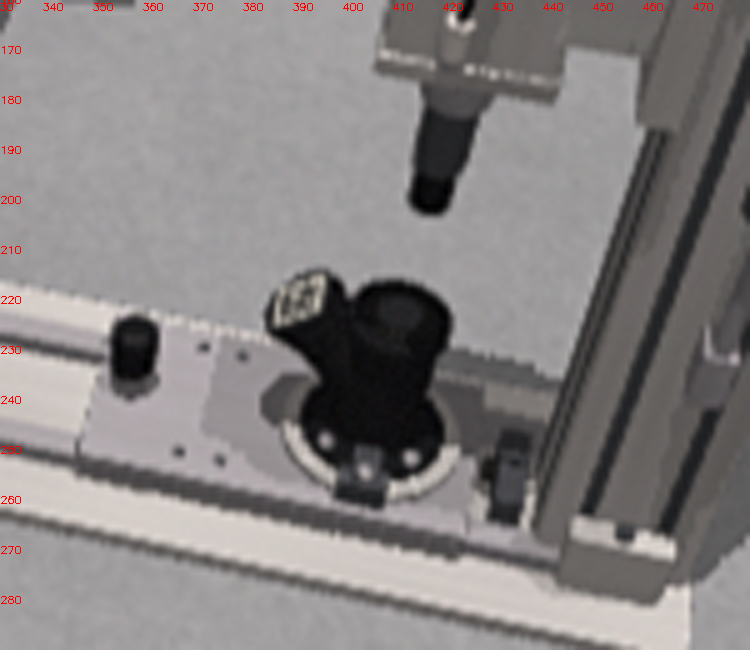

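View pics/d18c.png

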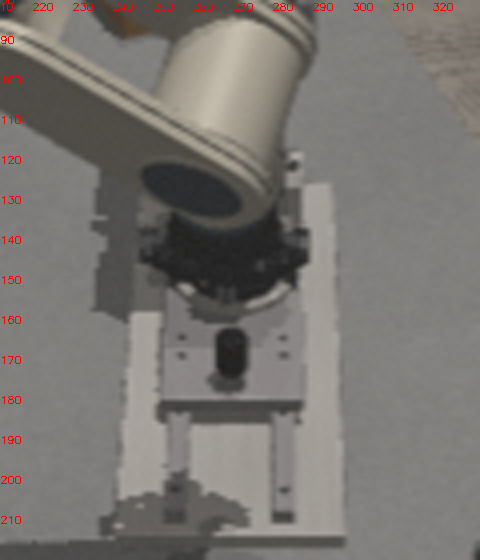

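View pics/w18.png

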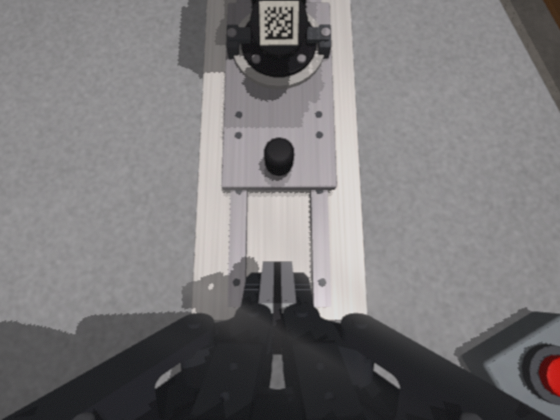

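```bash
python3 - <<'E'
from plan import *
import pickle
S,D,W=pickle.load(open("c18.pkl","rb"))
px=np.array([np.cos(np.radians(72.2)),np.sin(np.radians(72.2)),0]); 
kn=plane(S,(356.5,225.1),.097); k0=plane(S,(295+107/4-.5,170+191/4-.5),.097); print("knob",kn,(kn-k0)@px)
l1=plane(S,(389.5,219.5),.148);l0=plane(S,(295+230/4-.5,170+171/4-.5),.148);print("label",l1,(l1-l0)@px)
ram=np.array([.6335,.306,0])
for z in(.14,.15,.16,.17,.18,.19): print(z,proj(S,(ram+[0,0,z])[None]).round(1), ((plane(S,(409.5,221.5),z)-ram)@px).round(4))
print("ram-knob dist",(ram-kn)@px)
# wrist: knob top approx
print(plane(W,(279,147),.097))
E
```

```text
knob [0.58914825 0.15890852 0.097     ] 0.11168657070100373
label [0.61608892 0.24817174 0.148     ] 0.11192390931624573
0.14 [[409.8 225.3]] -0.0026
0.15 [[410.4 223. ]] -0.0032
0.16 [[411.  220.6]] -0.0037
0.17 [[411.6 218.3]] -0.0043
0.18 [[412.2 215.9]] -0.0049
0.19 [[412.8 213.5]] -0.0054
ram-knob dist 0.15360824703316672
[0.58755668 0.16437613 0.097     ]
```

```bash
python3 - <<'E'
import cv2
w=cv2.imread("pics/s18.png"); a=cv2.imread("pics/scene0.png")
d=cv2.absdiff(w,a)
c=w[150:310,100:300]; b=a[150:310,100:300]
cv2.imwrite("pics/cmp.png",cv2.resize(cv2.hconcat([b,c]),None,fx=2,fy=2,interpolation=cv2.INTER_CUBIC)); print(d[150:310,100:300].max(2).mean(), (d[150:310,100:300].max(2)>40).sum())
E
```

```text
6.592125 1165
```

View pics/cmp.png

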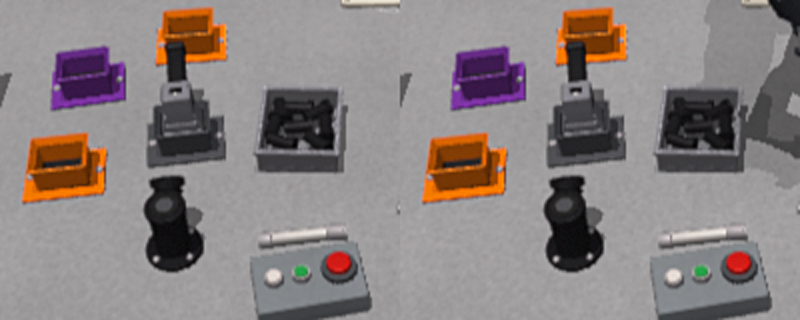

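```bash
python3 -c "
from cell import job_done,monitor
print(monitor.state()['time_s'],job_done())"
```

```text
the job is handed in; nothing more can be done
29.15 None
```

The job is done in the order asked and handed in at 29.15 s, but one force reading during the last push may have broken the 120 N wrist limit.

- **Scan:** I took the scanner from the dark steel cradle and aimed it at the label from about 93 mm. By my estimate it was within 1 mm and 1° of square, and I held it still for about 3 s. The system gives no read signal, so I couldn't confirm the read itself.
- **Return:** I put the scanner back nose down and pressed it to the same height I gripped it at (TCP z 0.082 m, about 11 N of contact) before letting go. The last picture shows it standing as it did at the start.
- **Shuttle:** I pushed it by the knob to the hard stop, about 112 mm of travel on camera. The housing's axis came out about 3 mm short of the ram's axis, which is within what I can measure. I did not push again to check.
- **Everything else:** the tray, spare housing, plug gauge and emergency stop look unchanged. At hand-in the arm was well clear and touching nothing.

**Failed check:** the force rose very quickly at the shuttle stop. The last reading before I backed off was about 120 N (−43.5, −97.3, 55.3), right at the limit and possibly just over it. I had sent the last two push moves together without checking the force in between, when I should have stopped at the first contact reading of about 70 N.

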